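# Clamp a bearing block in the cam vise against its work stop

## Robot

A 6-joint arm with a two-finger parallel gripper is mounted at the origin on the work surface. World frame = base frame: x ahead of the robot, y to its left, z up, the work surface at z = 0. Lengths are in m, angles in rad, forces in N, time in s.
With the tool pointing down it reaches from about 0.35 to 0.775 m from the base axis. Payload 5.5 kg.
Tool frame: the origin (TCP) lies at the very end of the fingers, on their centre line; the grasp point (between the pads) lies 19 mm behind it; z points along the fingers, y is the direction in which the jaws open and shut (so a half turn about z gives the same grasp; the last joint's range is limited). The gripper opens to 85 mm and grips with 20 to 120 N. Pads are 22 mm wide; open, the fingers measure 114 mm over their backs; the gripper's body (76 mm by 85 mm) begins 54 mm behind the grasp point. The pads swing forward as they close: fully open they stand 13 mm farther back than shut.
Start: joints at [-1.243, 0.313, 0.046, 1.304, 0, 1.431], TCP at [0.259, -0.513, 0.231] pointing down, gripper open.
Joint ranges: [-2.76, 2.76], [-0.86, 1.69], [-1.03, 1.26], [-2.2, 2.34], [-1.47, 1.5], [-3.14, 3.14]. Speed limits (rad/s): [2.57, 2.57, 3.14, 3.14, 3.14, 3.14].

## Interface

Orientations are given as a unit quaternion [w, x, y, z].
In Python, from workcell import get_state, vision, workorder, silhouettes, tip_of gives the robot as it stands.
- The arm moves only by the shell command python3 -m inch 'ROWS' [FORCE]. ROWS is JSON, a list of rows, each a list of 7 numbers: the shift along the tool's x, y, z in cm, then the turn, a rotation vector about the tool's x, y, z in degrees, then the finger opening in cm, from 0 to 8.54. In form: [[dx, dy, dz, rx, ry, rz, hand], ...]. A call has 1 to 5 rows; each row shifts and turns the commanded pose from where the row before left it, along the tool's axes as they then stand; what a row does not reach is not made up. A row lasts 1/10 s, in which the tool goes at most 50 mm and 8.59 degrees, less where a joint would pass 70% of its speed; a pose out of reach is approached as far as the arm can. A call with a gripper value outside its range is refused whole. The fingers move at their own pace and stop on an object; FORCE is the grip in N (left out, the last holds). Time passes only in rows, so rows that do not move let the fingers close. It gives the time, the measured TCP pose, the force and the opening at its end, in the units of the state.
- get_state(): the state, without advancing time (a new reading comes with each control period).
- vision.read_camera(name): name is "scene" or "top"; returns a dict with "pixels" (400x640x3 uint8, red, green, blue), "depth" (400x640 float32, m along the optical axis (not along the pixel's ray), 0 where there is no reading), "mtx" (3x3 intrinsics, pixels), "k1" (the pictures are not rectified: a ray, as slopes to the right and down, at radius r is drawn at 1 + k1 r^2 times it, then the intrinsics apply), "T" (4x4, takes a point from camera to world coordinates). Camera axes: x right, y up, looking along -z (the intrinsics and any distortion apply to the point x, -y, -z); pixel columns grow to the right and rows downward; lengths in m; the calibration is good to about 2 mm. A picture is of the moment at which its call begins.
- workorder.hand_in(): hands the job in, once; it reports no verdict.
Trained networks look in a picture, given as the dict that the camera call returned (one of the last four; its "shot" number tells which), for a name from the list of things; names that differ only in an ending like _2 or _b are one class to them, and where a whole thing is asked for, a point or a joint stands for the part that bears it (a point fixed in the world has none). Each returns a list of dicts, best first, with "confidence" (0 to 1); they miss things now and then, are a little off and sometimes report something else, mostly with a low value. They report only what shows in the picture. A call takes as long as a camera call.
- silhouettes(picture, label): "mask" (400x640 bool, what is visible of it) and "location" ([column, row] in pixels, amid what is visible of it).
- tip_of(picture, label): "location" ([column, row] in pixels: a listed point, or the origin of a listed thing).
The state is a dict: "clock": time; "joint_pos": joint angles; "qvel": joint speeds; "tau": joint torques, N m; "tcp_pos": TCP position; "orientation": TCP orientation; "wrist_force": force on the tool from outside, world axes, zero at the start; "ft_torque": the same for the moment, N m; "finger_gap": finger opening in m.
Only numpy, scipy, OpenCV 4.12 (cv2) and the standard library are available. Lean on these libraries where they do the work, as an engineer would, in place of code of your own. Each camera call takes 0.05 s, during which the arm holds its last target.

## Task

Get the aluminium bearing block from the parts tray ready for drilling: put it down on the bench and take it again by its ends, lower it between the open jaws of the cam vise without letting it drop, let go, and push it gently along the bed until you feel it bear on the work stop. Then push the red cam lever through its quarter turn, past where it stiffens and fully home to its end stop. Do not shift the stop, and leave everything else where it lies.

Things in the scene. Friction and masses are not known exactly. Their poses are not given: they have to be found in the camera images.
- vise: Green cam-lever drilling vise, bolted down. Origin on the bench under the middle of the clamped block; x along the jaws to the work stop, y to the fixed jaw, z up. Base x -80..80, y -108..62, top z 14 mm. Steel bed top z 22, only x -55..55. Jaws x -55..55, tops z 52 (flush with a block on the bed), ends of the gap open. The bench between vise and tray, 0.5 m ahead of the robot, is clear (95 mm).
- block_center (a point): Centre of the aluminium bearing block, 60 (x) x 40 (y) x 30 mm high, 190 g, round dark bearing seat on top. Lies flat in a compartment, length along the tray's x, 3 mm free at its ends, 24 mm or more at its long sides: there only its long sides (40 mm apart) can be grasped. In the vise the jaws cover these, so it goes in held by its ends (60 mm apart), its x along the vise's, either way round.
- tray: Blue plastic tray fixed to the bench, 214 (x) x 112 (y) x 34 mm high, walls and dividers 4 mm, floor top at z 4 mm; origin at the centre of its underside. Three compartments in a row, centres at x -70, 0 and 70 mm, each 66 x 104 mm, holding the block, an orange bracket and a brass nut in any order.
- cam_pivot (a point): Point on the cam lever's vertical axis, 42 mm above the bench (middle of the lever), at x 0, y -76 mm in the vise; axes as the vise's.
- lever (a joint): Cam lever angle, rad. 0: open, pointing to the vise's -y; grows counter-clockwise seen from above to 1.571 at the end stop, where it points to the vise's +x, along the jaws. Starts at 0 to 0.25. The cam binds by friction (0.3 N m, 3 N at the grip) and stays wherever it is left; from about 1.2, where the jaw meets the block, it takes up to 0.6 N m (6 N at the grip).
- lever_grip (a point): Middle of the lever's level red round grip, 16 mm thick, 95 mm from cam_pivot, 42 mm above the bench; the grip runs from 62 to 141 mm from the axis. The space beside and under it is free down to the base plate (z 14) or the bench.
- bracket_center (a point): Bystander: orange L-shaped printed bracket, 50 x 30 x 34 mm, in the tray. Leave it.
- nut_center (a point): Bystander: brass nut block, 46 x 36 x 26 mm, in the tray. Leave it.
- cutters_center (a point): Bystander: side cutters with blue handles, 130 mm long, lying on the bench behind the clear patch. Leave them.
- screwdriver_grip (a point): Bystander: stubby screwdriver, 140 mm long, lying on the bench near the robot, crosswise. Leave it.
- spool_center (a point): Bystander: solder reel, 48 mm across and 43 mm high, standing. Leave it.
- pcb_center (a point): Bystander: green circuit board, 70 x 50 mm, lying flat. Leave it.
- oil_center (a point): Bystander: yellow oil bottle, 48 mm across and 120 mm high, standing at the back. Leave it.
- gap_mid (a point): Centre of a block set between the open jaws, well short of the stop: x -22, y -3, z 37 mm in the vise's frame; axes as the vise's. Fixed jaw face at vise y 20, moving jaw face at y -28 with the lever at 0 (gap 48 mm) and 6.75 mm nearer per radian of lever. Its sprung steel face gives 2 to 3 mm as it clamps the block at y 0, z 37.
- stop_rod: Work stop: steel rod along the vise's x in a bracket, its brass tip (12 mm across) facing -x. Origin: centre of the tip's face, 36 mm above the bench, at x 38 to 48 mm in the vise as set; axes as the vise's. A thumbscrew holds it: firm under a light push, it slips beyond about 10 N. The block bears on it with its centre 30 mm short. No finger fits between them: push the block's rear end.

How it is judged:
By the outcome, as a careful person would: the job done as asked, in the order asked, and still so for the second after the job is handed in, with the robot touching nothing.
It also fails if it takes over 72 s, if anything falls off the work surface, if the arm or the gripper's body presses on something with over 40 N, if the wrist force passes 120 N, or if a joint passes its speed limit or range.

## Working session

There is one attempt and no reset: what is moved stays moved. The work goes in short steps, Python scripts to look and compute and a shell command to move; the robot and the scene stay as the last step left them, time stands still between calls to the robot, and variables do not carry over. Pictures are saved under pics/ and viewed, and the job is handed in when it is done.

```bash
ls; mkdir -p pics; cat > h.py <<'E'
import numpy as np, cv2
from workcell import get_state, vision, workorder, silhouettes, tip_of
def ray(p,uv):
    K=np.array(p["mtx"]);u=(uv[0]-K[0,2])/K[0,0];v=(uv[1]-K[1,2])/K[1,1]
    a,b=u,v
    for _ in range(20):
        f=1+p["k1"]*(a*a+b*b);a,b=u/f,v/f
    return np.array([a,-b,-1.])
def atz(p,uv,z):
    T=np.array(p["T"]);d=T[:3,:3]@ray(p,uv);o=T[:3,3]
    return o+d*(z-o[2])/d[2]
def atd(p,uv):
    T=np.array(p["T"]);c,r=int(round(uv[0])),int(round(uv[1]))
    w=p["depth"][max(0,r-1):r+2,max(0,c-1):c+2];w=w[w>0]
    if len(w)==0:return None
    return T[:3,3]+T[:3,:3]@ray(p,uv)*np.median(w)
def proj(p,X):
    T=np.array(p["T"]);c=T[:3,:3].T@(np.array(X)-T[:3,3]);a,b=c[0]/-c[2],-c[1]/-c[2]
    f=1+p["k1"]*(a*a+b*b);K=np.array(p["mtx"]);return K[0,0]*a*f+K[0,2],K[1,1]*b*f+K[1,2]
def save(p,n): cv2.imwrite("pics/"+n,cv2.cvtColor(p["pixels"],cv2.COLOR_RGB2BGR))
E
python3 - <<'E'
from h import *
np.set_printoptions(precision=4,suppress=True)
s=get_state();print(s)
for n in("top","scene"):
    p=vision.read_camera(n);save(p,n+"0.png")
    print(n,np.array(p["T"]),p["k1"],p["mtx"])
    for l in("vise","block_center","tray","cam_pivot","lever_grip","bracket_center","nut_center","gap_mid","stop_rod","cutters_center","screwdriver_grip","spool_center","pcb_center","oil_center"):
        t=tip_of(p,l)
        for q in t[:2]: print(l,round(q["confidence"],2),np.round(q["location"],1),atd(p,q["location"]))
E
```

```text
pics
{'clock': 0.0, 'joint_pos': array([-1.2426,  0.314 ,  0.045 ,  1.3036, -0.    ,  1.4312]), 'qvel': array([-0.0004, -0.001 , -0.    , -0.0003, -0.0005,  0.0004]), 'tau': array([  0.0008, -48.0627,  29.8533,   0.0193,  -0.0003,  -0.    ]), 'tcp_pos': array([ 0.2591, -0.5128,  0.2304]), 'orientation': array([-0.0009,  0.9728,  0.2318, -0.0001]), 'wrist_force': array([-0.1462,  0.0856,  0.9984]), 'ft_torque': array([0.0371, 0.0391, 0.0055]), 'finger_gap': 0.08504674785993024}
top [[-0.0186  0.9805 -0.1957  0.3887]
 [-0.9997 -0.0219 -0.0145  0.0002]
 [-0.0185  0.1954  0.9805  0.9972]
 [ 0.      0.      0.      1.    ]] -0.0697796807616021 [[444.0517   0.     318.1377]
 [  0.     444.0517 193.8062]
 [  0.       0.       1.    ]]
vise 0.72 [406.1 210.6] [ 0.541  -0.1799  0.0224]
vise 0.52 [445.  204.2] [ 0.5492 -0.2609  0.0474]
block_center 0.59 [221.9 228.5] [0.5078 0.2267 0.0361]
tray 0.78 [220.9 230.8] [0.5027 0.2286 0.037 ]
cam_pivot 0.88 [442.7 206.1] [ 0.546  -0.257   0.0421]
lever_grip 0.85 [479.5 184.7] [ 0.5899 -0.3389  0.0516]
bracket_center 0.72 [200.8 140.9] [0.7074 0.2783 
[... 1194 characters left out ...]
[165.2 179.9] [ 0.5986 -0.3394  0.0471]
bracket_center 0.69 [412.1 235.2] [0.5687 0.2271 0.012 ]
nut_center 0.67 [426.2 199.4] [0.4474 0.2412 0.0179]
nut_center 0.46 [163.2 177.9] [ 0.5968 -0.345   0.0503]
gap_mid 0.82 [239.2 175.3] [ 0.5018 -0.2001  0.0228]
stop_rod 0.49 [231.4 197.1] [ 0.6174 -0.1635  0.0559]
stop_rod 0.33 [419.6 214.7] [0.5249 0.2337 0.0349]
cutters_center 0.65 [293.  258.3] [0.6999 0.005  0.0028]
screwdriver_grip 0.8 [349.6 166.1] [0.3844 0.0434 0.0237]
screwdriver_grip 0.73 [418.6 220.8] [0.5402 0.2343 0.0306]
spool_center 0.75 [434.5 294.4] [0.8408 0.28   0.158 ]
pcb_center 0.6 [371.8 291.3] [0.7368 0.1759 0.0047]
oil_center 0.82 [231.7 248.1] [ 0.7705 -0.0906  0.0716]
```

View pics/top0.png

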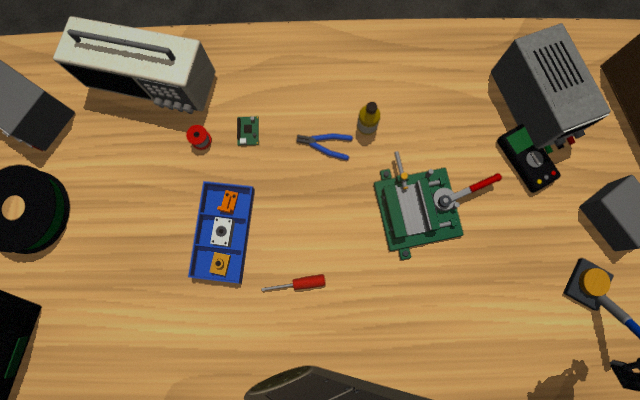

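View pics/scene0.png

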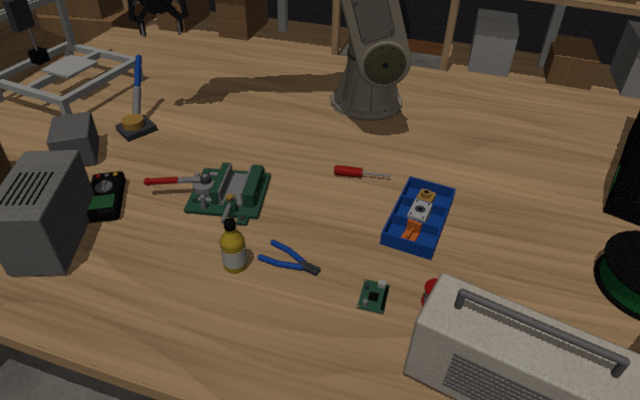

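```bash
cat >> h.py <<'E'
def cloud(p,mask=None):
    d=p["depth"];ok=d>0
    if mask is not None: ok&=mask
    r,c=np.nonzero(ok);K=np.array(p["mtx"])
    uv=np.stack([c,r],1).astype(float).reshape(-1,1,2)
    n=cv2.undistortPoints(uv,K,np.array([p["k1"],0,0,0,0.]),).reshape(-1,2)
    R=np.stack([n[:,0],-n[:,1],-np.ones(len(n))],1)*d[r,c][:,None]
    T=np.array(p["T"]);return R@T[:3,:3].T+T[:3,3],r,c
E
python3 - <<'E'
from h import *
np.set_printoptions(precision=4,suppress=True)
for n in("top","scene"):
    p=vision.read_camera(n)
    big=cv2.resize(p["pixels"],None,fx=5,fy=5,interpolation=cv2.INTER_CUBIC)
    for nm,(x,y,w,h) in dict(v=(360,140,150,120) if n=="top" else (135,140,150,100),t=(180,170,90,120) if n=="top" else (370,165,95,100)).items():
        cr=big[y*5:(y+h)*5,x*5:(x+w)*5]; cv2.imwrite(f"pics/{n}_{nm}.png",cr[:,:,::-1])
    P,r,c=cloud(p)
    inb=(P[:,0]>.3)&(P[:,0]<.8)&(abs(P[:,1])<.4)&(abs(P[:,2])<.006);print("bench z",np.median(P[inb,2]))
    for l in("block_center","tray","vise","lever_grip"):
        for s in silhouettes(p,l)[:2]:
            Q,_,_=cloud(p,s["mask"]); print(n,l,s["confidence"],s["mask"].sum(),s["location"])
            if len(Q)<5: continue
            print("  zpct",np.percentile(Q[:,2],[2,10,25,50,75,90,98]), "med",np.median(Q,0))
            if l=="block_center":
                Q=Q[abs(Q[:,2]-.034)<.006]
                b=cv2.minAreaRect((Q[:,:2]*1000).astype(np.float32));print("  rect",b)
            if l=="tray":
                Q=Q[abs(Q[:,2]-.034)<.012];b=cv2.minAreaRect((Q[:,:2]*1000).astype(np.float32));print("  rect",b)
            if l=="vise":
                Q=Q[abs(Q[:,2]-.052)<.005];b=cv2.minAreaRect((Q[:,:2]*1000).astype(np.float32));print("  rect",b)
E
```

```text
bench z 0.001050111402370546
top block_center 0.71 607 [220.6, 228.4]
  zpct [0.0059 0.0202 0.0329 0.0349 0.0361 0.0372 0.0387] med [0.5025 0.2266 0.0349]
  rect ((503.07635498046875, 229.2962188720703), (41.0410041809082, 60.21742630004883), 80.90524291992188)
top tray 0.75 3956 [210.0, 228.1]
  zpct [0.0016 0.0033 0.0046 0.0067 0.0236 0.0341 0.037 ] med [0.506  0.2375 0.0067]
  rect ((503.5714111328125, 230.89712524414062), (114.41060638427734, 215.67694091796875), 82.42877960205078)
top vise 0.94 5988 [416.7, 206.7]
  zpct [0.0105 0.0133 0.0154 0.0237 0.0489 0.0532 0.0556] med [ 0.5488 -0.2059  0.0237]
  rect ((568.920654296875, -260.9100646972656), (135.7696533203125, 257.587646484375), 10.48835563659668)
top lever_grip 0.67 746 [453.2, 190.8]
  zpct [0.0279 0.0335 0.0361 0.0461 0.049  0.0512 0.0531] med [ 0.5755 -0.2799  0.0461]
bench z 0.0002806672692894363
scene block_center 0.79 408 [417.6, 209.3]
  zpct [0.0118 0.0289 0.0328 0.0343 0.0352 0.0361 0.0372] med [0.5076 0.2322 0.0343]
  rect ((502.4881286621094, 231.4069061279297), (40.4642219543457, 69.74061584472656), 80.92633819580078)
scene tray 0.65 3264 [422.3, 223.8]
  zpct [0.0004 0.0033 0.005  0.0146 0.0274 0.0338 0.0359] med [0.5347 0.2344 0.0146]
  rect ((505.19500732421875, 232.5820770263672), (113.6399154663086, 219.92198181152344), 82.5693588256836)
scene vise 0.57 4180 [226.0, 189.1]
  zpct [0.0012 0.0117 0.0148 0.0274 0.0461 0.0522 0.0542] med [ 0.5854 -0.2039  0.0274]
  rect ((569.8248291015625, -262.2388610839844), (137.99032592773438, 262.687744140625), 9.807944297790527)
scene lever_grip 0.69 713 [194.6, 180.9]
  zpct [-0.0002  0.0255  0.0342  0.0427  0.047   0.0495  0.0516] med [ 0.5818 -0.2841  0.0427]
scene lever_grip 0.45 195 [427.4, 287.4]
  zpct [0.0008 0.0043 0.0269 0.0424 0.0435 0.0445 0.1528] med [0.7263 0.2764 0.0424]
```

View pics/top_v.png

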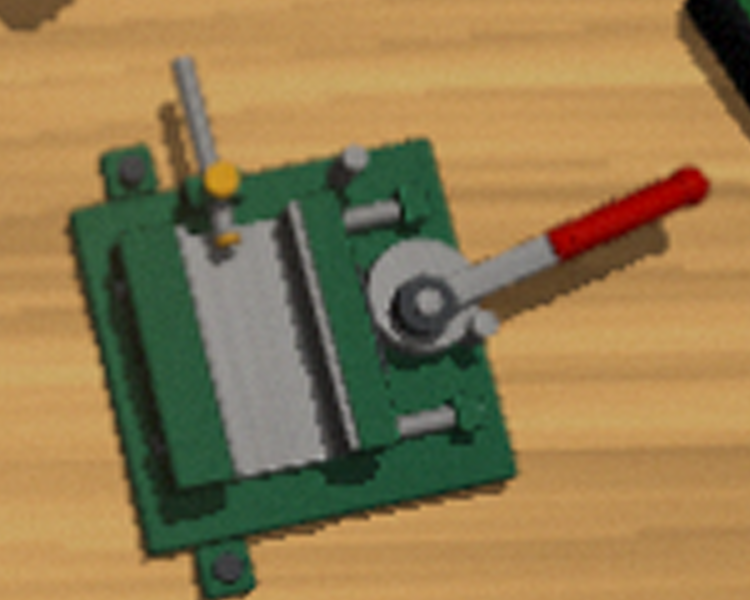

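View pics/top_t.png

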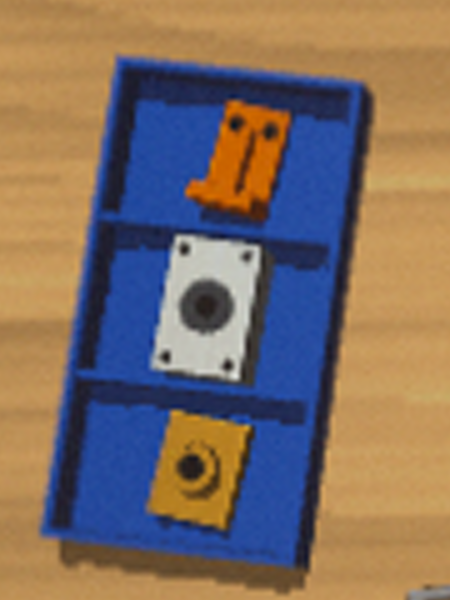

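View pics/scene_v.png

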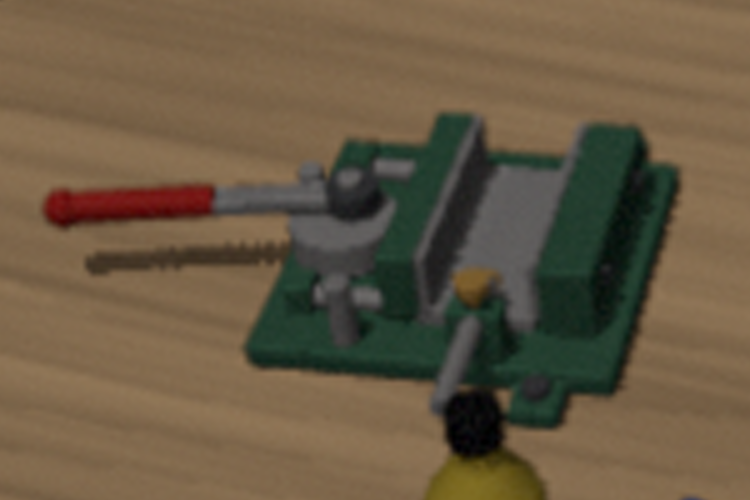

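```bash
cat > fit.py <<'E'
from h import *
from scipy.optimize import least_squares
np.set_printoptions(precision=4,suppress=True)
top={(80,62,14):(72,212),(80,-108,14):(430,140),(-80,-108,14):(515,472),(-80,62,14):(150,553),(55,20,52):(178,228),(-55,20,52):(232,473)}
sc={(80,62,14):(615,385),(80,-108,14):(250,355),(-80,62,14):(680,168)}
p1=vision.read_camera("top");p2=vision.read_camera("scene")
def W(v,m): c,s=np.cos(v[2]),np.sin(v[2]);m=np.array(m)/1000;return np.array([v[0]+c*m[0]-s*m[1],v[1]+s*m[0]+c*m[1],m[2]])
def res(v,both):
    r=[]
    for d,p,o in both:
        for m,q in d.items(): r+=list(np.array(proj(p,W(v,m)))-(np.array(q)/5+np.array(o)))
    return r
A=(top,p1,(360,140));B=(sc,p2,(135,140))
for b in([A],[B],[A,B]):
    f=least_squares(res,[.55,-.18,.2],args=(b,),loss="soft_l1");print(f.x,np.degrees(f.x[2]),np.round(f.fun,1))
v=f.x
# cloud check in vise frame
for p in(p1,p2):
    P,_,_=cloud(p);c,s=np.cos(v[2]),np.sin(v[2]);d=P[:,:2]-v[:2];L=np.stack([c*d[:,0]+s*d[:,1],-s*d[:,0]+c*d[:,1],P[:,2]],1)*1000
    J=L[(abs(L[:,0])<75)&(abs(L[:,2]-52)<4)&(L[:,1]>-10)&(L[:,1]<60)];b=cv2.minAreaRect(J[:,:2].astype(np.float32));print("fixed jaw",len(J),b, np.percentile(J,[2,50,98],0).tolist())
    J=L[(abs(L[:,0])<45)&(abs(L[:,2]-52)<4)&(L[:,1]<-10)&(L[:,1]>-48)];print("moving jaw",np.percentile(J,[2,50,98],0).tolist())
    J=L[(abs(L[:,0])<75)&(abs(L[:,2]-22)<3)&(L[:,1]>-30)&(L[:,1]<25)];print("bed",np.percentile(J,[2,50,98],0).tolist())
    for l in("lever_grip","cam_pivot","stop_rod"):
        for q in tip_of(p,l)[:1]:
            w=atz(p,q["location"],{"lever_grip":.05,"cam_pivot":.042,"stop_rod":.042}[l])[:2]-v[:2];print(l,1000*np.array([c*w[0]+s*w[1],-s*w[0]+c*w[1]]))
    # red grip
    px=p["pixels"].astype(int);m=(px[:,:,0]>110)&(px[:,:,1]<50)&(px[:,:,2]<60)
    P,_,_=cloud(p,m);d=P[:,:2]-v[:2];L=np.stack([c*d[:,0]+s*d[:,1],-s*d[:,0]+c*d[:,1],P[:,2]],1)*1000
    L=L[(abs(L[:,0])<160)&(L[:,1]<0)&(L[:,1]>-240)&(L[:,2]>44)]
    w=L[:,:2].mean(0)-[0,-76];print("grip",len(L),L.mean(0),np.hypot(*w),"angle",np.arctan2(w[0],-w[1]))
    (vx,vy,_,_)=cv2.fitLine(L[:,:2].astype(np.float32),2,0,.01,.01).ravel();print("dir",np.arctan2(vx*-np.sign(vy),abs(vy)))
E
python3 fit.py
```

```text
[ 0.5422 -0.1857  0.1792] 10.264877442836749 [-1.3 -0.6 -0.5 -0.7  0.5  1.4 -0.9  0.7  0.7 -0.4  1.7 -0. ]
[ 0.5504 -0.1795  0.1947] 11.156301063241926 [ 0.6  0.1 -1.6 -0.   0.3 -0.3]
[ 0.5429 -0.1843  0.1858] 10.644402217016202 [-2.1 -0.6 -1.4 -1.2 -0.   0.7 -1.3  0.6 -0.1 -0.6  1.2 -0.3 -0.5 -2.4
 -2.  -2.9 -0.1 -2.2]
fixed jaw 700 ((9.087898254394531, 30.51397132873535), (48.79963302612305, 132.56243896484375), 78.3109359741211) [[-53.79173683738183, 19.0128390109255, 49.22316292773942], [-2.352619808978875, 33.611767975582616, 52.63078764495327], [55.728945149851434, 48.004293232007484, 55.56156909461455]]
moving jaw [[-42.97271763643468, -47.59264765975732, 49.05899622810277], [-1.1395868801551516, -37.66657926752188, 52.634190763582], [43.03551417852428, -28.270635359726423, 55.60656516412701]]
bed [[-53.114217241924436, -28.237842940674614, 19.707251149408535], [0.19014205759737915, -7.6555749193513005, 22.729990782017985], [54.173560714157205, 11.962346463654587, 24.867856207047577]]
lever_grip [  21.8662 -168.6427]
cam_pivot [ -5.9064 -70.2299]
stop_rod [39.9854  1.4277]
gri
[... 271 characters left out ...]
 [7.277053787682772, 35.20853590263187, 52.02443611562679], [59.89718183656342, 48.29386131650799, 54.733930077078334]]
moving jaw [[-42.299854154338085, -47.537984659257624, 48.476018998952945], [3.1798862517828184, -36.01673940284173, 52.069911946759476], [43.162994729020646, -25.799284307863555, 54.60521073340524]]
bed [[-51.845773327029995, -26.624968492334872, 19.549624938880275], [-1.6502260429524653, -8.122379347461965, 22.164380500524604], [57.251157537515795, 15.12073960366578, 24.562756463387586]]
lever_grip [  28.8199 -157.5878]
cam_pivot [  8.1578 -73.5526]
stop_rod [46.5529  7.6149]
grip 86 [  26.2541 -172.2798   48.4521] 99.79521659171621 angle 0.2662130148180944
dir 0.18328805
```

```bash
cat > fit2.py <<'E'
from h import *
np.set_printoptions(precision=4,suppress=True)
v=np.array([.5453,-.184,.1858]);c,s=np.cos(v[2]),np.sin(v[2])
for n in("top","scene"):
  acc=[]
  for k in range(3):
    p=vision.read_camera(n);P,_,_=cloud(p);d=P[:,:2]-v[:2];L=np.stack([c*d[:,0]+s*d[:,1],-s*d[:,0]+c*d[:,1],P[:,2]],1)*1000
    acc.append(L)
  L=np.vstack(acc)
  def edge(sel,axis,lo,hi,fn,step=6):
    a=[];b=[]
    for t in np.arange(lo,hi,step):
        q=L[sel&(L[:,axis]>=t)&(L[:,axis]<t+step)]
        if len(q)>8:a.append(t+step/2);b.append(fn(q[:,1-axis]))
    k=np.polyfit(a,b,1);return np.degrees(np.arctan(k[0])).round(2),np.polyval(k,0).round(2),np.std(b-np.polyval(k,a)).round(2)
  fj=(abs(L[:,2]-52)<4)&(L[:,1]>5)&(L[:,1]<60)&(abs(L[:,0])<70)
  mj=(abs(L[:,2]-52)<4)&(L[:,1]>-60)&(L[:,1]<-10)
  lo=lambda q:np.percentile(q,4);hi=lambda q:np.percentile(q,96)
  print(n,"fj inner",edge(fj,0,-48,48,lo),"outer",edge(fj,0,-48,48,hi),"mj inner",edge(mj,0,-48,48,hi))
  print(" fj xends",edge(fj,1,22,44,lo,4),edge(fj,1,22,44,hi,4))
  tr=P
  # tray & block
  P=P
  for zc,reg in((.034,((.38,.63),(.15,.31))),):
    q=P[(abs(P[:,2]-zc)<.006)&(P[:,0]>reg[0][0])&(P[:,0]<reg[0][1])&(P[:,1]>reg[1][0])&(P[:,1]<reg[1][1])]
    print(" tray",cv2.minAreaRect((q[:,:2]*1000).astype(np.float32)))
  px=p["pixels"].astype(int);m=(px.min(2)>120)&(px.max(2)-px.min(2)<50)
  q,_,_=cloud(p,m);q=q[(abs(q[:,2]-.034)<.004)&(abs(q[:,0]-.5)<.06)&(abs(q[:,1]-.23)<.06)]
  print(" block",len(q),cv2.minAreaRect((q[:,:2]*1000).astype(np.float32)),np.median(q[:,2]))
E
python3 fit2.py
```

```text
top fj inner (np.float64(-0.01), np.float64(20.16), np.float64(0.44)) outer (np.float64(-1.79), np.float64(46.97), np.float64(0.59)) mj inner (np.float64(0.14), np.float64(-28.43), np.float64(0.26))
 fj xends (np.float64(-0.86), np.float64(-53.45), np.float64(0.34)) (np.float64(2.37), np.float64(48.74), np.float64(0.62))
 tray ((503.5877685546875, 230.86636352539062), (114.74756622314453, 215.86231994628906), 82.7335205078125)
 block 362 ((505.8869934082031, 248.63404846191406), (79.1671371459961, 59.47724533081055), 81.32673645019531) 0.03508349955257006
scene fj inner (np.float64(0.05), np.float64(22.09), np.float64(0.4)) outer (np.float64(-0.07), np.float64(48.15), np.float64(0.51)) mj inner (np.float64(-0.17), np.float64(-26.16), np.float64(0.36))
 fj xends (np.float64(6.33), np.float64(-54.61), np.float64(1.93)) (np.float64(3.32), np.float64(52.89), np.float64(0.63))
 tray ((504.2112121582031, 232.763916015625), (113.46595764160156, 221.63255310058594), 82.4871597290039)
 block 107 ((506.31622314453125, 230.74232482910156), (37.48744201660156, 57.42394256591797), 82.11495208740234) 0.03454344532788167
```

View pics/scene_t.png

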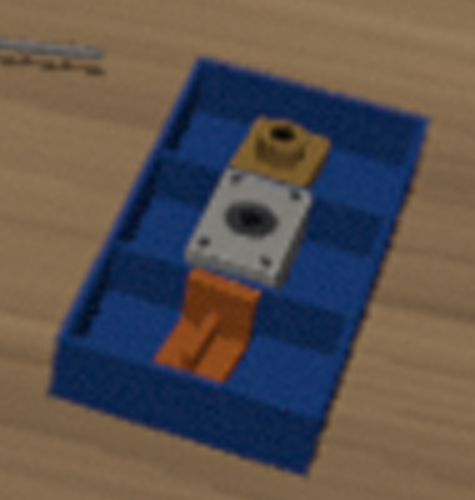

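The top view shows the block in the middle compartment (221,229), the bracket above it and the nut below. The vise is around (415,207), with the lever at about 0.2 rad. First I turn the tool to the block's orientation.

```bash
cat > go.py <<'E'
import sys
from h import *
np.set_printoptions(precision=3,suppress=True)
def delta(x,y,z,psi):
    from scipy.spatial.transform import Rotation as R
    s=get_state();q=s["orientation"];A=R.from_quat([q[1],q[2],q[3],q[0]])
    B=R.from_euler("z",psi,degrees=True)*R.from_euler("x",180,degrees=True)
    print("tool shift cm",A.inv().apply(np.array([x,y,z])-s["tcp_pos"])*100,"turn deg",np.degrees((A.inv()*B).as_rotvec()),"| in final axes",B.inv().apply(np.array([x,y,z])-s["tcp_pos"])*100)
    print("t",s["clock"],"tcp",s["tcp_pos"],"F",s["wrist_force"],"gap",s["finger_gap"],"q",s["joint_pos"])
if __name__=="__main__": delta(*map(float,sys.argv[1:5]))
E
R='[0,0,0,0,0,-8.5,6]'
python3 -m inch '[[0,0,0,0,0,-8.5,6],[0,0,0,0,0,-8.5,6],[0,0,0,0,0,-8.5,6],[0,0,0,0,0,-8.5,6],[0,0,0,0,0,-8.5,6]]' 40
python3 -m inch '[[0,0,0,0,0,-8.5,6],[0,0,0,0,0,-8.5,6],[0,0,0,0,0,-8.5,6],[0,0,0,0,0,-8.5,6],[0,0,0,0,0,-8.5,6]]'
python3 -m inch '[[0,0,0,0,0,-8.5,6],[0,0,0,0,0,-8.5,6],[0,0,0,0,0,-8.5,6],[0,0,0,0,0,-8.5,6],[0,0,0,0,0,-8.5,6]]'
python3 -m inch '[[0,0,0,0,0,-8.5,6],[0,0,0,0,0,-8.5,6]]'
python3 go.py .504 .230 .12 171.5
```

```text
clock: 3.2
tcp_pos: [0.2593, -0.5133, 0.2313]
orientation: [0.0, 0.821, 0.571, 0.0]
wrist_force: [-0.0, -0.1, -0.8]
finger_gap: 0.06
clock: 3.7
tcp_pos: [0.2593, -0.5133, 0.2313]
orientation: [0.0, 0.558, 0.83, -0.0]
wrist_force: [-0.0, 0.1, 0.5]
finger_gap: 0.0596
clock: 4.2
tcp_pos: [0.2593, -0.5132, 0.2313]
orientation: [0.0, 0.219, 0.976, -0.0]
wrist_force: [0.7, 0.3, 0.4]
finger_gap: 0.0601
clock: 4.4
tcp_pos: [0.2593, -0.5133, 0.2313]
orientation: [0.0, 0.073, 0.997, -0.0]
wrist_force: [0.0, 0.4, -0.3]
finger_gap: 0.0597
tool shift cm [-13.421  77.094  11.127] turn deg [-0.005  0.002  0.151] | in final axes [-13.219  77.128  11.133]
t 4.4 tcp [ 0.259 -0.513  0.231] F [ 0.029  0.379 -0.317] gap 0.059733097869746926 q [-1.243  0.313  0.046  1.304 -0.    -1.097]
```

```bash
python3 -m inch '[[-0.8,4.6,0,0,0,0,6],[-0.8,4.6,0,0,0,0,6],[-0.8,4.6,0,0,0,0,6],[-0.8,4.6,0,0,0,0,6],[-0.8,4.6,0,0,0,0,6]]'
python3 -m inch '[[-0.8,4.6,0,0,0,0,6],[-0.8,4.6,0,0,0,0,6],[-0.8,4.6,0,0,0,0,6],[-0.8,4.6,0,0,0,0,6],[-0.8,4.6,0,0,0,0,6]]'
python3 -m inch '[[-0.8,4.6,0,0,0,0,6],[-0.8,4.6,0,0,0,0,6],[-0.8,4.6,0,0,0,0,6],[-0.8,4.6,0,0,0,0,6],[-0.8,4.6,0,0,0,0,6]]'
python3 -m inch '[[-0.8,4.6,0,0,0,0,6],[0,0,0,0,0,0,6]]'
python3 go.py .504 .230 .12 171.5
```

```text
clock: 4.9
tcp_pos: [0.3338, -0.2903, 0.2314]
orientation: [0.0, 0.076, 0.997, -0.0]
wrist_force: [1.4, 0.0, -0.1]
finger_gap: 0.06
clock: 5.4
tcp_pos: [0.4082, -0.0689, 0.2317]
orientation: [0.001, 0.076, 0.997, -0.0]
wrist_force: [0.3, -0.7, 0.3]
finger_gap: 0.0599
clock: 5.9
tcp_pos: [0.4826, 0.1528, 0.2315]
orientation: [0.0, 0.076, 0.997, -0.0]
wrist_force: [0.1, -0.8, 0.6]
finger_gap: 0.0602
clock: 6.1
tcp_pos: [0.4983, 0.1996, 0.2307]
orientation: [0.0, 0.073, 0.997, 0.001]
wrist_force: [0.0, -0.4, -0.2]
finger_gap: 0.0598
tool shift cm [-0.114  3.068 11.077] turn deg [0.093 0.041 0.139] | in final axes [-0.114  3.086 11.072]
t 6.1 tcp [0.498 0.2   0.231] F [ 0.009 -0.402 -0.239] gap 0.059813645987465705 q [ 0.231  0.238 -0.057  1.275  0.001  0.377]
```

```bash
python3 -m inch '[[-0.1,3.1,3,0,0,0,6],[0,0,4,0,0,0,6],[0,0,4,0,0,0,6],[0,0,3.5,0,0,0,6],[0,0,0,0,0,0,6]]'
python3 - <<'E'
from h import *
p=vision.read_camera("top");q=vision.read_camera("scene")
a=cv2.resize(p["pixels"][160:300,160:290],None,fx=3,fy=3,interpolation=2);b=cv2.resize(q["pixels"][130:270,360:480],None,fx=3,fy=3,interpolation=2)
cv2.imwrite("pics/ap.png",np.hstack([a,b])[:,:,::-1])
E
python3 go.py .504 .230 .01 171.5
```

```text
clock: 6.6
tcp_pos: [0.4986, 0.2238, 0.0816]
orientation: [-0.005, 0.076, 0.997, -0.002]
wrist_force: [-1.6, -0.8, -0.5]
finger_gap: 0.0602
tool shift cm [-0.079  0.534  7.659] turn deg [-0.042 -0.061 -0.227] | in final axes [-0.073  0.528  7.66 ]
t 6.7 tcp [0.502 0.225 0.087] F [ 0.732 -0.397  0.705] gap 0.0596932296628343 q [ 0.275  0.353 -0.266  0.953 -0.     0.427]
```

View pics/ap.png

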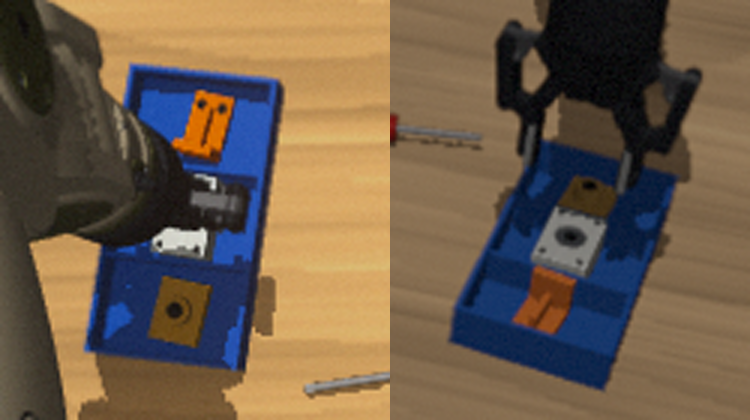

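```bash
python3 -m inch '[[-0.1,0.5,2,0,0,0,6],[0,0,1,0,0,0,6],[0,0,0,0,0,0,6],[0,0,0,0,0,0,6]]'
python3 go.py .504 .230 .008 171.5
```

```text
clock: 7.1
tcp_pos: [0.5051, 0.2302, 0.0575]
orientation: [0.001, 0.076, 0.997, 0.0]
wrist_force: [0.7, -0.3, 0.5]
finger_gap: 0.0601
tool shift cm [ 0.115 -0.034  4.951] turn deg [ 0.022  0.071 -0.206] | in final axes [ 0.109 -0.032  4.951]
t 7.1 tcp [0.505 0.23  0.058] F [ 0.658 -0.275  0.532] gap 0.060104680256026194 q [ 0.283  0.387 -0.295  0.887 -0.     0.435]
```

```bash
python3 -m inch '[[0.1,0,1.5,0,0,0,6],[0,0,1.5,0,0,0,6],[0,0,1,0,0,0,6],[0,0,0,0,0,0,6]]'
python3 -m inch '[[0,0,0.5,0,0,0,6],[0,0,0.4,0,0,0,6],[0,0,0,0,0,0,6],[0,0,0,0,0,0,6]]'
python3 go.py .504 .230 .008 171.5
```

```text
clock: 7.5
tcp_pos: [0.5029, 0.23, 0.0157]
orientation: [-0.001, 0.076, 0.997, -0.0]
wrist_force: [0.1, 0.6, 0.5]
finger_gap: 0.0602
clock: 7.9
tcp_pos: [0.5037, 0.2304, 0.0075]
orientation: [0.0, 0.076, 0.997, -0.0]
wrist_force: [0.2, 0.2, -0.4]
finger_gap: 0.0604
tool shift cm [-0.04  -0.03  -0.055] turn deg [-0.001  0.013 -0.197] | in final axes [-0.04  -0.03  -0.055]
t 7.9 tcp [0.504 0.23  0.007] F [ 0.186  0.18  -0.353] gap 0.06041016081904992 q [ 0.284  0.442 -0.354  0.775 -0.     0.436]
```

```bash
python3 -m inch '[[0,0,0,0,0,0,3],[0,0,0,0,0,0,3],[0,0,0,0,0,0,3],[0,0,0,0,0,0,3],[0,0,0,0,0,0,3]]' 40
python3 -m inch '[[0,0,0,0,0,0,3],[0,0,-1,0,0,0,3],[0,0,-2,0,0,0,3],[0,0,-3,0,0,0,3],[0,0,0,0,0,0,3]]'
python3 go.py .53 .03 .12 190.65
```

```text
clock: 8.4
tcp_pos: [0.5039, 0.2304, 0.0077]
orientation: [0.0, 0.076, 0.997, 0.0]
wrist_force: [-0.9, -0.6, 4.8]
finger_gap: 0.0393
clock: 8.9
tcp_pos: [0.5058, 0.2311, 0.0708]
orientation: [0.003, 0.076, 0.997, 0.001]
wrist_force: [1.1, 1.3, -1.9]
finger_gap: 0.0395
tool shift cm [ -5.457 -19.501  -4.936] turn deg [  0.086   0.308 -19.342] | in final axes [  1.338 -20.21   -4.918]
t 8.9 tcp [0.506 0.231 0.071] F [ 1.146  1.261 -1.852] gap 0.03947551822739879 q [ 0.284  0.373 -0.28   0.912  0.     0.436]
```

```bash
python3 -m inch '[[0,0,-3,0,0,0,3],[0,0,-1,0,0,-6.5,3],[0,0,0,0,0,-6.4,3],[0,0,0,0,0,-6.4,3],[0,0,0,0,0,0,3]]'
python3 -m inch '[[0.3,-4,0,0,0,0,3],[0.3,-4,0,0,0,0,3],[0.3,-4,0,0,0,0,3],[0.3,-4,0,0,0,0,3],[0.2,-3.5,0,0,0,0,3]]'
python3 -m inch '[[0,0,0,0,0,0,3],[0,0,0,0,0,0,3]]'
python3 go.py .53 .03 .01 190.65
```

```text
clock: 9.4
tcp_pos: [0.5027, 0.2301, 0.1063]
orientation: [-0.001, -0.093, 0.996, -0.0]
wrist_force: [0.6, -0.2, -2.2]
finger_gap: 0.0395
clock: 9.9
tcp_pos: [0.525, 0.0343, 0.1065]
orientation: [-0.001, -0.091, 0.996, -0.0]
wrist_force: [0.5, 0.2, -2.2]
finger_gap: 0.0392
clock: 10.1
tcp_pos: [0.5252, 0.0354, 0.1066]
orientation: [-0.001, -0.09, 0.996, 0.0]
wrist_force: [0.3, 0.5, -1.7]
finger_gap: 0.039
tool shift cm [-0.392 -0.623  9.657] turn deg [ 0.041 -0.075 -0.288] | in final axes [-0.376 -0.618  9.658]
t 10.1 tcp [0.525 0.035 0.107] F [ 0.317  0.53  -1.736] gap 0.03903701355201394 q [-0.086  0.293 -0.298  0.981  0.    -0.266]
```

```bash
python3 -m inch '[[0,0,3,0,0,0,3],[0,0,3,0,0,0,3],[0,0,2,0,0,0,3],[0,0,1.2,0,0,0,3],[0,0,0,0,0,0,3]]'
python3 -m inch '[[0,0,0.3,0,0,0,3],[0,0,0.2,0,0,0,3],[0,0,0,0,0,0,3],[0,0,0,0,0,0,3]]'
```

```text
clock: 10.6
tcp_pos: [0.5238, 0.0372, 0.0135]
orientation: [-0.002, -0.093, 0.996, 0.0]
wrist_force: [0.2, 0.1, -2.1]
finger_gap: 0.0397
clock: 11.0
tcp_pos: [0.5262, 0.036, 0.011]
orientation: [0.001, -0.092, 0.996, -0.0]
wrist_force: [-0.8, 0.3, -2.2]
finger_gap: 0.0397
```

```bash
python3 -m inch '[[0,0,0.2,0,0,0,3],[0,0,0.1,0,0,0,3],[0,0,0,0,0,0,3]]'
python3 -m inch '[[0,0,0.1,0,0,0,3],[0,0,0,0,0,0,3],[0,0,0,0,0,0,3]]'
python3 -m inch '[[0,0,0.1,0,0,0,3],[0,0,0,0,0,0,3],[0,0,0,0,0,0,3]]'
```

```text
clock: 11.3
tcp_pos: [0.5255, 0.036, 0.0072]
orientation: [-0.0, -0.092, 0.996, -0.0]
wrist_force: [-0.3, 0.9, -1.0]
finger_gap: 0.0392
clock: 11.6
tcp_pos: [0.5256, 0.0361, 0.0062]
orientation: [-0.0, -0.092, 0.996, -0.0]
wrist_force: [0.1, -0.2, -3.0]
finger_gap: 0.039
clock: 11.9
tcp_pos: [0.5257, 0.0361, 0.0052]
orientation: [-0.0, -0.092, 0.996, -0.0]
wrist_force: [-0.0, 0.2, -1.7]
finger_gap: 0.0394
```

```bash
python3 -m inch '[[0,0,0.1,0,0,0,3],[0,0,0,0,0,0,3],[0,0,0,0,0,0,3]]'
python3 -m inch '[[0,0,0.1,0,0,0,3],[0,0,0,0,0,0,3],[0,0,0,0,0,0,3]]'
```

```text
clock: 12.2
tcp_pos: [0.5256, 0.0361, 0.0042]
orientation: [-0.0, -0.092, 0.996, -0.0]
wrist_force: [-0.7, -0.7, -2.1]
finger_gap: 0.039
clock: 12.5
tcp_pos: [0.5258, 0.0361, 0.0037]
orientation: [0.0, -0.092, 0.996, -0.0]
wrist_force: [-1.9, 0.0, 3.4]
finger_gap: 0.0394
```

```bash
python3 -m inch '[[0,0,0,0,0,0,5],[0,0,0,0,0,0,6],[0,0,0,0,0,0,6],[0,0,-2,0,0,0,6.5],[0,0,-4,0,0,0,7.5]]'
python3 -m inch '[[0,0,-4,0,0,0,7.5],[0,0,-2,0,0,8.5,7.5],[0,0,0,0,0,8.5,7.5],[0,0,0,0,0,8.5,7.5],[0,0,0,0,0,8.5,7.5]]'
python3 -m inch '[[0,0,0,0,0,8.5,7.5],[0,0,0,0,0,8.5,7.5],[0,0,0,0,0,8.5,7.5],[0,0,0,0,0,8.5,7.5],[0,0,0,0,0,8.5,7.5]]'
python3 -m inch '[[0,0,0,0,0,8.5,7.5],[0,0,0,0,0,5,7.5],[0,0,0,0,0,0,7.5],[0,0,0,0,0,0,7.5]]'
cat > look.py <<'E'
from h import *
import sys
np.set_printoptions(precision=4,suppress=True)
a,b=float(sys.argv[1]),float(sys.argv[2]);zt=float(sys.argv[3])
for n in("top","scene"):
    p=vision.read_camera(n);save(p,f"{sys.argv[4]}_{n}.png")
    for s in silhouettes(p,"block_center")[:1]:
        q,_,_=cloud(p,s["mask"]);q=q[(abs(q[:,2]-zt)<.006)]
        r=cv2.minAreaRect((q[:,:2]*1000).astype(np.float32)) if len(q)>4 else 0;print(n,"sil",s["confidence"],len(q),r)
    for t in tip_of(p,"block_center")[:1]: print(" tip",t["confidence"],atz(p,t["location"],zt-.015),atd(p,t["location"]))
E
python3 look.py .526 .036 .03 bench
python3 go.py .5255 .036 .10 100.65
```

```text
clock: 13.0
tcp_pos: [0.5228, 0.0363, 0.0609]
orientation: [-0.003, -0.092, 0.996, 0.001]
wrist_force: [0.2, -0.0, 1.3]
finger_gap: 0.0749
clock: 13.5
tcp_pos: [0.5259, 0.0361, 0.1236]
orientation: [0.0, 0.206, 0.979, -0.0]
wrist_force: [-0.2, -0.2, 0.7]
finger_gap: 0.075
clock: 14.0
tcp_pos: [0.5257, 0.0361, 0.1232]
orientation: [0.0, 0.546, 0.837, -0.0]
wrist_force: [-0.5, -0.5, -0.1]
finger_gap: 0.0752
clock: 14.4
tcp_pos: [0.5256, 0.0361, 0.1232]
orientation: [-0.0, 0.638, 0.77, -0.0]
wrist_force: [0.1, -0.4, 0.0]
finger_gap: 0.0749
top sil 0.4 700 ((578.4638061523438, -205.82693481445312), (177.8441162109375, 155.02882385253906), 9.026823997497559)
scene sil 0.87 345 ((526.7294921875, 37.01322937011719), (65.4328842163086, 39.903961181640625), 10.660537719726562)
 tip 0.71 [0.5245 0.0394 0.015 ] [0.5435 0.0441 0.0317]
tool shift cm [-0.006 -0.02   2.33 ] turn deg [ 0.004  0.006 -0.015] | in final axes [-0.006 -0.02   2.33 ]
t 14.7 tcp [0.526 0.036 0.123] F [0.281 0.374 0.706] gap 0.07482316433298322 q [-0.084  0.279 -0.273  1.018 -0.     1.301]
```

View pics/bench_scene.png

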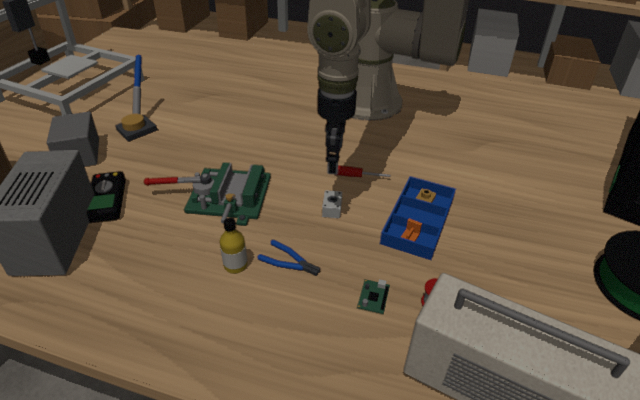

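View pics/bench_top.png

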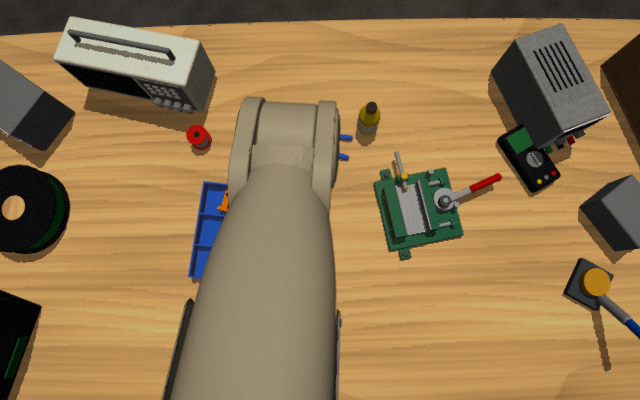

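```bash
python3 -m inch '[[0,0,3,0,0,0,7.5],[0,0,3,0,0,0,7.5],[0,0,3,0,0,0,7.5],[0,0,1.5,0,0,0,7.5],[0,0,0,0,0,0,7.5]]'
python3 -m inch '[[0,0,0.7,0,0,0,7.5],[0,0,0.5,0,0,0,7.5],[0,0,0,0,0,0,7.5],[0,0,0,0,0,0,7.5]]'
python3 go.py .5255 .036 .003 100.65
```

```text
clock: 15.2
tcp_pos: [0.5234, 0.0363, 0.0159]
orientation: [-0.002, 0.639, 0.769, -0.001]
wrist_force: [-0.4, -0.5, 0.7]
finger_gap: 0.0749
clock: 15.6
tcp_pos: [0.5261, 0.036, 0.0068]
orientation: [0.0, 0.639, 0.769, 0.0]
wrist_force: [-0.5, 0.9, -0.3]
finger_gap: 0.0747
tool shift cm [ 0.007 -0.062  0.384] turn deg [ 0.054  0.02  -0.045] | in final axes [ 0.007 -0.061  0.384]
t 15.6 tcp [0.526 0.036 0.007] F [-0.501  0.915 -0.299] gap 0.07466064925268176 q [-0.084  0.4   -0.425  0.745 -0.     1.302]
```

```bash
python3 -m inch '[[0,0,0.3,0,0,0,7.5],[0,0,0,0,0,0,7],[0,0,0,0,0,0,6.4],[0,0,0,0,0,0,5],[0,0,0,0,0,0,5]]' 40
python3 -m inch '[[0,0,0,0,0,0,5],[0,0,0,0,0,0,5]]'
python3 - <<'E'
from h import *
q=vision.read_camera("scene");b=cv2.resize(q["pixels"][130:270,270:400],None,fx=5,fy=5,interpolation=2);cv2.imwrite("pics/reg.png",b[:,:,::-1]);print(get_state()["tcp_pos"])
E
```

```text
clock: 16.1
tcp_pos: [0.5259, 0.0361, 0.0036]
orientation: [0.0, 0.639, 0.769, 0.0]
wrist_force: [0.4, -0.1, 2.3]
finger_gap: 0.059
clock: 16.3
tcp_pos: [0.5259, 0.0361, 0.0036]
orientation: [0.0, 0.639, 0.769, 0.0]
wrist_force: [-0.5, 0.8, 3.8]
finger_gap: 0.0593
[0.52587114 0.03605616 0.00359509]
```

View pics/reg.png

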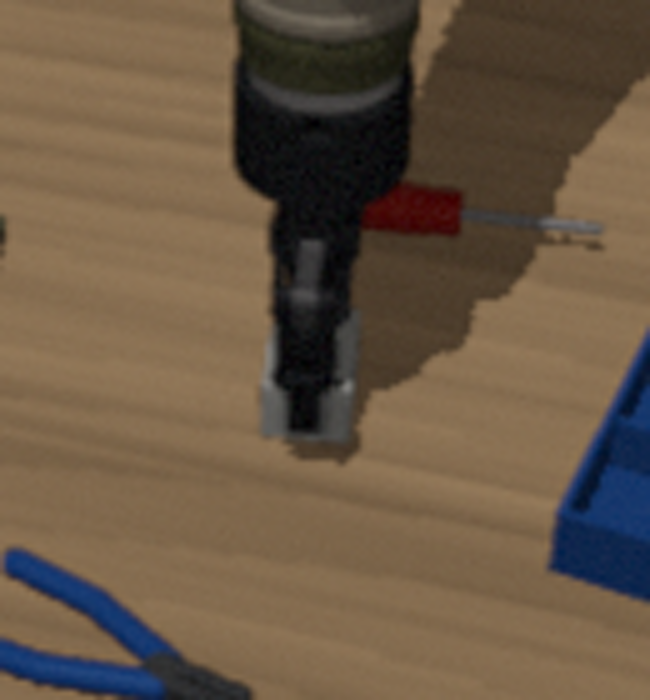

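```bash
python3 -m inch '[[0,0,-1,0,0,0,5],[0,0,-3,0,0,0,5],[0,0,-4,0,0,0,5],[0,0,-3,0,0,0,5],[0,0,0,0,0,0,5]]'
python3 go.py .5243 -.1905 .10 100.65
```

```text
clock: 16.85
tcp_pos: [0.5286, 0.0359, 0.1179]
orientation: [0.003, 0.639, 0.769, 0.002]
wrist_force: [0.6, -0.2, -2.5]
finger_gap: 0.0592
tool shift cm [-22.171  -4.608   1.802] turn deg [ 0.43   0.121 -0.042] | in final axes [-22.171  -4.611   1.79 ]
t 16.85 tcp [0.529 0.036 0.118] F [ 0.61  -0.17  -2.529] gap 0.05920760154185789 q [-0.084  0.283 -0.282  0.997 -0.     1.302]
```

```bash
python3 -m inch '[[-4.4,-0.9,0,0,0,0,5],[-4.4,-0.9,0,0,0,0,5],[-4.4,-0.9,0,0,0,0,5],[-4.4,-0.9,0,0,0,0,5],[-4.4,-0.8,0,0,0,0,5]]'
python3 -m inch '[[0,0,0,0,0,0,5],[0,0,0,0,0,0,5],[0,0,0,0,0,0,5]]'
python3 go.py .5243 -.1905 .10 100.65
```

```text
clock: 17.35
tcp_pos: [0.5217, -0.1894, 0.1121]
orientation: [-0.001, 0.639, 0.769, -0.0]
wrist_force: [0.5, -0.2, -1.9]
finger_gap: 0.0592
clock: 17.65
tcp_pos: [0.522, -0.1872, 0.1123]
orientation: [-0.001, 0.639, 0.77, -0.0]
wrist_force: [0.1, 0.6, -2.6]
finger_gap: 0.0588
tool shift cm [-0.374  0.169  1.233] turn deg [-0.099 -0.101 -0.026] | in final axes [-0.372  0.166  1.234]
t 17.65 tcp [ 0.522 -0.187  0.112] F [ 0.078  0.59  -2.64 ] gap 0.05882480472522542 q [-0.489  0.34  -0.217  1.017  0.     0.896]
```

Correct laterally, lower to just above the jaws and compare block against vise in the cameras.

```bash
python3 -m inch '[[-0.35,0.15,2,0,0,0,5],[0,0,1.2,0,0,0,5],[0,0,0,0,0,0,5],[0,0,0,0,0,0,5],[0,0,0,0,0,0,5]]'
python3 go.py .5243 -.1905 .06 100.65
python3 - <<'E'
from h import *
p=vision.read_camera("top");q=vision.read_camera("scene")
a=cv2.resize(p["pixels"][150:260,360:480],None,fx=6,fy=6,interpolation=2);b=cv2.resize(q["pixels"][130:230,180:290],None,fx=6,fy=6,interpolation=2)
cv2.imwrite("pics/v1t.png",a[:,:,::-1][:600,:800]);cv2.imwrite("pics/v1s.png",b[:,:,::-1])
E
```

```text
clock: 18.15
tcp_pos: [0.5254, -0.191, 0.0819]
orientation: [0.0, 0.638, 0.77, 0.0]
wrist_force: [0.3, 0.9, -2.4]
finger_gap: 0.0591
tool shift cm [ 0.072 -0.098  2.189] turn deg [0.032 0.029 0.002] | in final axes [ 0.071 -0.097  2.189]
t 18.15 tcp [ 0.525 -0.191  0.082] F [ 0.308  0.928 -2.358] gap 0.05909914970886455 q [-0.492  0.371 -0.252  0.947 -0.     0.893]
```

View pics/v1t.png

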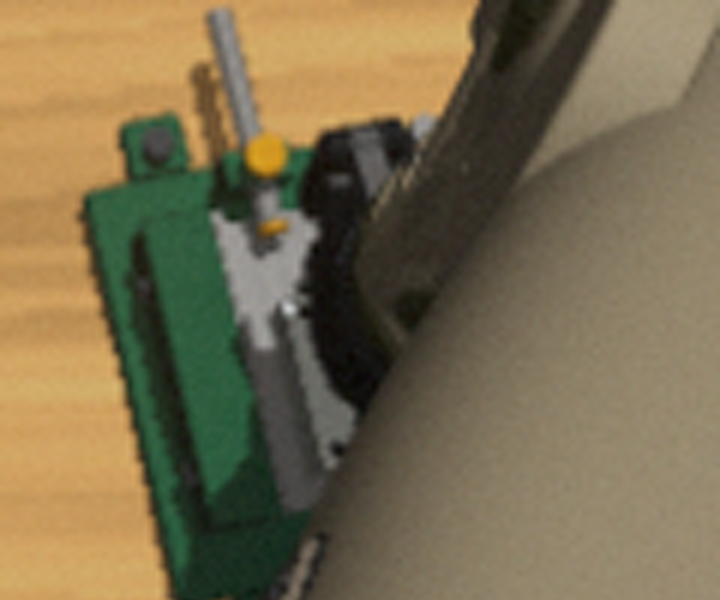

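View pics/v1s.png

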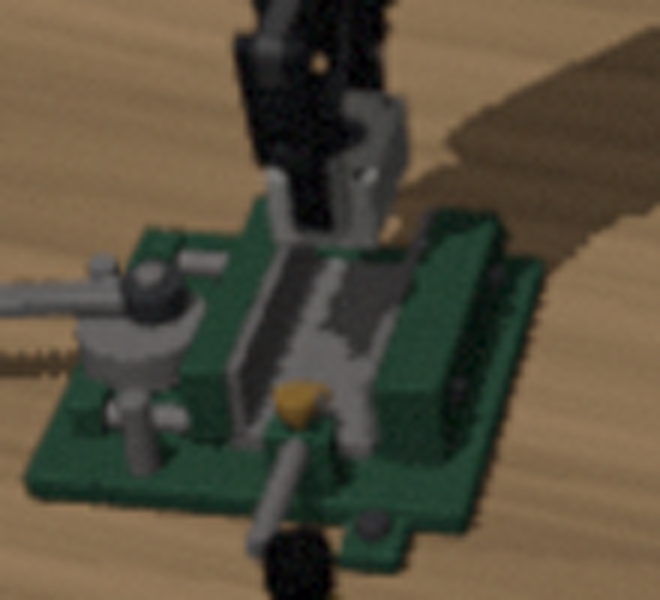

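```bash
python3 - <<'E'
from h import *
q=vision.read_camera("scene");p=vision.read_camera("top");s=get_state()
c,sn=np.cos(.1858),np.sin(.1858);t=s["tcp_pos"];print(t)
im=q["pixels"].copy();k=6;b=cv2.resize(im[130:230,180:290],None,fx=k,fy=k,interpolation=2)
def dot(X,col,img,P,o):
    u=proj(P,X);pt=(int((u[0]-o[0]+.5)*k),int((u[1]-o[1]+.5)*k));cv2.drawMarker(img,pt,col,cv2.MARKER_CROSS,10,1)
zb=t[2]-.0036
a=cv2.resize(p["pixels"][150:250,360:480],None,fx=k,fy=k,interpolation=2)
for img,P,o in((b,q,(180,130)),(a,p,(360,150))):
  for lx in(-.03,.03):
    for ly in(-.02,.02):
        for z in(zb,zb+.03): dot([t[0]+c*lx-sn*ly,t[1]+sn*lx+c*ly,z],(255,0,255),img,P,o)
  v=[.5453,-.1835]
  for x,y,z in[(55,20,52),(-55,20,52),(55,-26.65,52),(-55,-26.65,52),(80,62,14),(80,-108,14),(-80,62,14),(0,-76,50)]:
    x,y,z=x/1e3,y/1e3,z/1e3;dot([v[0]+c*x-sn*y,v[1]+sn*x+c*y,z],(255,255,0),img,P,o)
cv2.imwrite("pics/v2s.png",b[:,:,::-1]);cv2.imwrite("pics/v2t.png",a[:,:,::-1])
E
```

```text
[ 0.52536261 -0.19151998  0.08192511]
```

View pics/v2s.png

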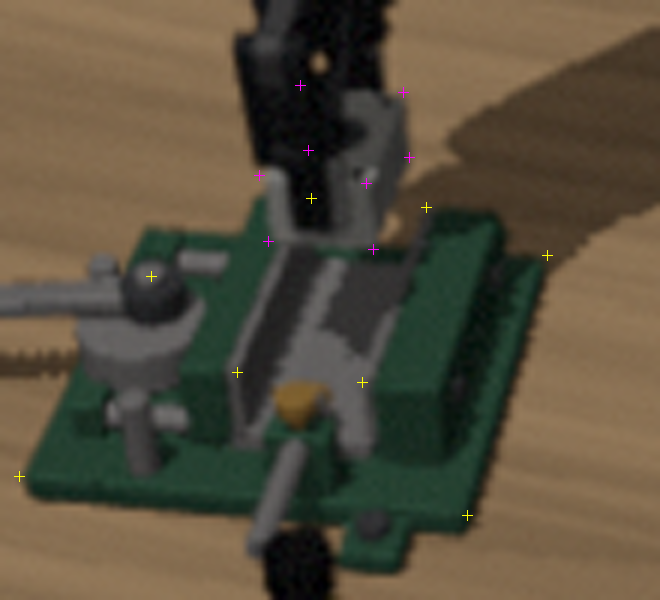

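View pics/v2t.png

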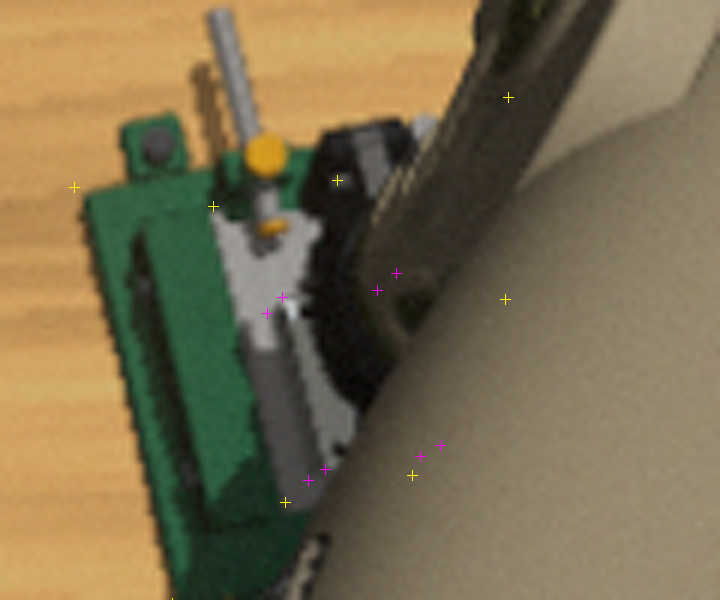

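```bash
python3 -m inch '[[0.1,0,1,0,0,0,5],[0,0,1,0,0,0,5],[0,0,0.3,0,0,0,5],[0,0,0,0,0,0,5],[0,0,0,0,0,0,5]]'
python3 -m inch '[[0,0,0.5,0,0,0,5],[0,0,0.5,0,0,0,5],[0,0,0,0,0,0,5]]'
python3 -m inch '[[0,0,0.5,0,0,0,5],[0,0,0.5,0,0,0,5],[0,0,0,0,0,0,5]]'
```

```text
clock: 18.85
tcp_pos: [0.5247, -0.1904, 0.058]
orientation: [-0.0, 0.639, 0.769, -0.0]
wrist_force: [1.1, 0.5, -2.5]
finger_gap: 0.059
clock: 19.15
tcp_pos: [0.5243, -0.1902, 0.0475]
orientation: [-0.001, 0.639, 0.769, -0.0]
wrist_force: [-1.0, 1.2, -2.5]
finger_gap: 0.059
clock: 19.45
tcp_pos: [0.5242, -0.1901, 0.0374]
orientation: [-0.001, 0.639, 0.769, -0.0]
wrist_force: [-0.3, 0.5, -2.5]
finger_gap: 0.0593
```

No contact on the way in, so the block is between the jaws. Lower gently to the bed.

```bash
python3 -m inch '[[0,0,0.5,0,0,0,5],[0,0,0.4,0,0,0,5],[0,0,0,0,0,0,5],[0,0,0,0,0,0,5]]'
python3 -m inch '[[0,0,0.1,0,0,0,5],[0,0,0,0,0,0,5],[0,0,0,0,0,0,5]]'
python3 -m inch '[[0,0,0.1,0,0,0,5],[0,0,0,0,0,0,5],[0,0,0,0,0,0,5]]'
python3 -m inch '[[0,0,0.1,0,0,0,5],[0,0,0,0,0,0,5],[0,0,0,0,0,0,5]]'
```

```text
clock: 19.85
tcp_pos: [0.5247, -0.1904, 0.0292]
orientation: [-0.0, 0.639, 0.769, -0.0]
wrist_force: [-0.7, 0.4, -2.8]
finger_gap: 0.0595
clock: 20.15
tcp_pos: [0.5249, -0.1905, 0.0284]
orientation: [0.0, 0.639, 0.769, -0.0]
wrist_force: [0.7, -0.2, -1.2]
finger_gap: 0.0596
clock: 20.45
tcp_pos: [0.5248, -0.1904, 0.0273]
orientation: [0.0, 0.639, 0.769, -0.0]
wrist_force: [-0.3, 0.0, -2.2]
finger_gap: 0.0591
clock: 20.75
tcp_pos: [0.5248, -0.1904, 0.0262]
orientation: [-0.0, 0.639, 0.769, -0.0]
wrist_force: [-0.3, -0.9, -1.6]
finger_gap: 0.0591
```

```bash
python3 -m inch '[[0,0,0.1,0,0,0,5],[0,0,0,0,0,0,5],[0,0,0,0,0,0,5]]'
python3 -m inch '[[0,0,0.05,0,0,0,5],[0,0,0,0,0,0,5],[0,0,0,0,0,0,5]]'
```

```text
clock: 21.05
tcp_pos: [0.525, -0.1905, 0.0256]
orientation: [0.0, 0.639, 0.769, 0.0]
wrist_force: [-0.5, 0.8, 1.8]
finger_gap: 0.0592
clock: 21.35
tcp_pos: [0.525, -0.1905, 0.0256]
orientation: [0.0, 0.639, 0.769, -0.0]
wrist_force: [-1.4, 1.2, 6.3]
finger_gap: 0.0593
```

```bash
python3 -m inch '[[0,0,0,0,0,0,6.3],[0,0,0,0,0,0,6.7],[0,0,0,0,0,0,6.9],[0,0,0,0,0,0,6.9],[0,0,-1,0,0,0,6.9]]'
python3 -m inch '[[0,0,-2,0,0,0,6.9],[0,0,-3,0,0,0,6.9],[0,0,-2,0,0,0,0],[0,-3,0,0,0,0,0],[0,-2.6,0,0,0,0,0]]'
python3 -m inch '[[0,0,0,0,0,0,0],[0,0,0,0,0,0,0],[0,0,0,0,0,0,0]]'
python3 go.py .4697 -.1985 .035 100.65
python3 - <<'E'
from h import *
p=vision.read_camera("top");q=vision.read_camera("scene")
a=cv2.resize(p["pixels"][150:260,360:480],None,fx=5,fy=5,interpolation=2);b=cv2.resize(q["pixels"][130:230,180:290],None,fx=5,fy=5,interpolation=2)
cv2.imwrite("pics/v3t.png",a[:,:,::-1]);cv2.imwrite("pics/v3s.png",b[:,:,::-1])
E
```

```text
clock: 21.85
tcp_pos: [0.5237, -0.1899, 0.0338]
orientation: [-0.001, 0.639, 0.769, -0.0]
wrist_force: [-0.2, 0.1, 0.5]
finger_gap: 0.0692
clock: 22.35
tcp_pos: [0.4701, -0.2012, 0.1064]
orientation: [0.001, 0.638, 0.77, 0.0]
wrist_force: [-0.2, 0.0, 1.2]
finger_gap: 0.0259
clock: 22.65
tcp_pos: [0.4707, -0.2011, 0.1053]
orientation: [0.001, 0.639, 0.769, 0.0]
wrist_force: [-0.4, 0.3, 0.1]
finger_gap: 0.0001
tool shift cm [ 0.28  -0.063  7.034] turn deg [ 0.072  0.057 -0.045] | in final axes [ 0.273 -0.054  7.034]
t 22.65 tcp [ 0.471 -0.201  0.105] F [-0.419  0.292  0.101] gap 0.0001158665765039434 q [-0.561  0.266 -0.339  0.964  0.     0.825]
```

View pics/v3t.png

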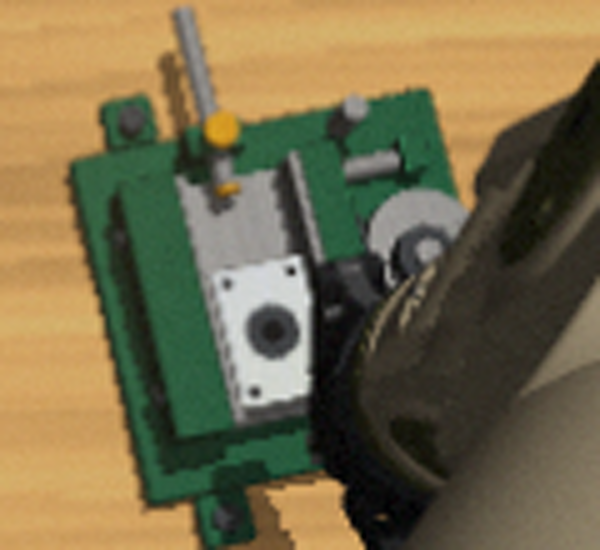

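View pics/v3s.png

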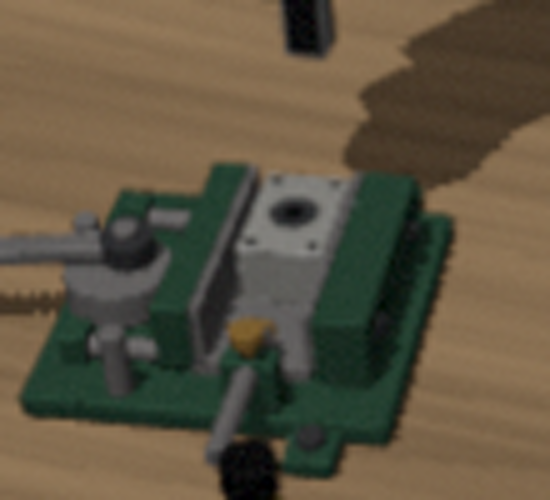

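```bash
python3 -m inch '[[0,0,2.5,0,0,0,0],[0,0,2.5,0,0,0,0],[0,0,1.5,0,0,0,0],[0,0,1,0,0,0,0],[0,0,0,0,0,0,0]]'
python3 -m inch '[[0,0.3,0,0,0,0,0],[0,0.2,0,0,0,0,0],[0,0,0,0,0,0,0],[0,0,0,0,0,0,0]]'
python3 go.py .525 -.1905 .03 100.65
```

```text
clock: 23.25
tcp_pos: [0.4692, -0.2001, 0.0284]
orientation: [-0.001, 0.639, 0.77, -0.0]
wrist_force: [-0.2, 0.6, -0.4]
finger_gap: -0.0007
clock: 23.65
tcp_pos: [0.4753, -0.2001, 0.0305]
orientation: [0.001, 0.639, 0.769, 0.0]
wrist_force: [-0.4, -0.1, -0.6]
finger_gap: -0.0003
tool shift cm [0.024 5.063 0.051] turn deg [ 0.056  0.055 -0.036] | in final axes [0.021 5.063 0.046]
t 23.65 tcp [ 0.475 -0.2    0.03 ] F [-0.387 -0.144 -0.608] gap -0.00028890527948218024 q [-0.554  0.352 -0.429  0.789 -0.     0.831]
```

```bash
python3 -m inch '[[0,0.2,0,0,0,0,0],[0,0.2,0,0,0,0,0],[0,0.2,0,0,0,0,0],[0,0.2,0,0,0,0,0],[0,0.2,0,0,0,0,0]]'
python3 -m inch '[[0,0.2,0,0,0,0,0],[0,0.2,0,0,0,0,0],[0,0.2,0,0,0,0,0],[0,0.2,0,0,0,0,0],[0,0.2,0,0,0,0,0]]'
python3 -m inch '[[0,0.2,0,0,0,0,0],[0,0.2,0,0,0,0,0],[0,0.2,0,0,0,0,0],[0,0,0,0,0,0,0]]'
python3 go.py .525 -.1905 .03 100.65
```

```text
clock: 24.15
tcp_pos: [0.4842, -0.198, 0.0298]
orientation: [-0.0, 0.639, 0.769, -0.0]
wrist_force: [-1.3, -0.3, 2.8]
finger_gap: -0.0001
clock: 24.65
tcp_pos: [0.4945, -0.1961, 0.0297]
orientation: [-0.0, 0.639, 0.769, -0.0]
wrist_force: [-1.9, -0.0, 1.1]
finger_gap: 0.0
clock: 25.05
tcp_pos: [0.5008, -0.195, 0.0298]
orientation: [0.0, 0.639, 0.77, 0.0]
wrist_force: [0.9, 0.0, -0.3]
finger_gap: 0.0003
tool shift cm [-0.004  2.463 -0.02 ] turn deg [ 0.039  0.008 -0.032] | in final axes [-0.006  2.463 -0.022]
t 25.05 tcp [ 0.501 -0.195  0.03 ] F [ 0.877  0.002 -0.265] gap 0.0002552756534425962 q [-0.521  0.389 -0.373  0.808  0.     0.865]
```

```bash
for i in 1; do
python3 -m inch '[[0,0.1,0,0,0,0,0],[0,0.1,0,0,0,0,0],[0,0.1,0,0,0,0,0],[0,0.1,0,0,0,0,0],[0,0,0,0,0,0,0]]'
python3 - <<'E'
from h import *
q=vision.read_camera("scene");b=cv2.resize(q["pixels"][130:230,180:290],None,fx=6,fy=6,interpolation=2)
cv2.imwrite("pics/v4s.png",b[:,:,::-1])
p=vision.read_camera("top");b=cv2.resize(p["pixels"][150:250,360:480],None,fx=6,fy=6,interpolation=2)
cv2.imwrite("pics/v4t.png",b[:,:,::-1])
E
done
```

```text
clock: 25.55
tcp_pos: [0.5044, -0.1942, 0.0298]
orientation: [0.0, 0.639, 0.769, 0.0]
wrist_force: [-0.7, -0.5, -0.0]
finger_gap: 0.0001
```

View pics/v4s.png

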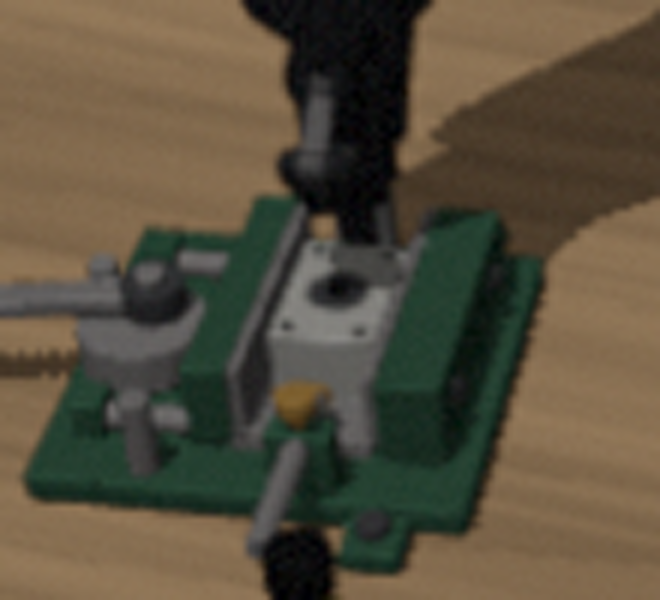

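View pics/v4t.png

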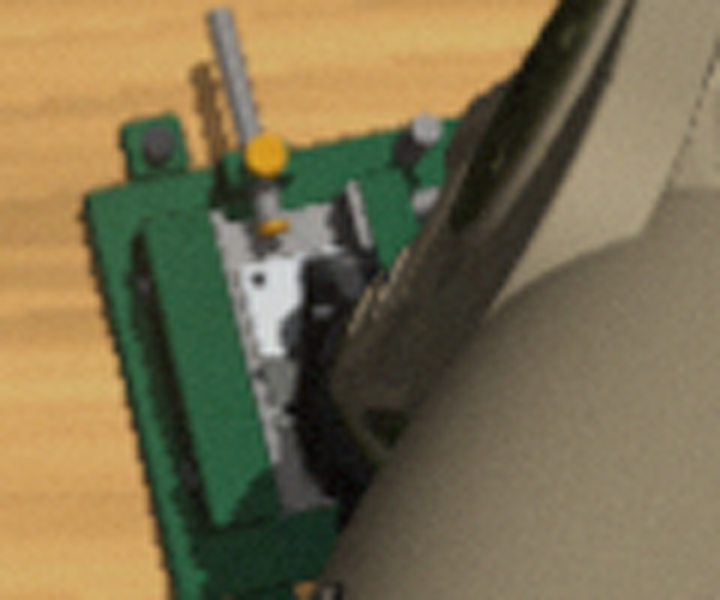

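```bash
python3 -m inch '[[0,0.1,0,0,0,0,0],[0,0.1,0,0,0,0,0],[0,0.1,0,0,0,0,0],[0,0.1,0,0,0,0,0],[0,0,0,0,0,0,0]]'
python3 -m inch '[[0,0.1,0,0,0,0,0],[0,0.1,0,0,0,0,0],[0,0,0,0,0,0,0]]'
python3 -m inch '[[0,0.1,0,0,0,0,0],[0,0,0,0,0,0,0]]'
python3 -m inch '[[0,0.1,0,0,0,0,0],[0,0,0,0,0,0,0]]'
```

```text
clock: 26.15
tcp_pos: [0.5083, -0.1935, 0.0298]
orientation: [0.0, 0.639, 0.769, 0.0]
wrist_force: [0.4, 1.0, -1.0]
finger_gap: -0.0002
clock: 26.45
tcp_pos: [0.5103, -0.1932, 0.0298]
orientation: [0.0, 0.639, 0.769, 0.0]
wrist_force: [-0.2, 0.1, 0.1]
finger_gap: 0.0004
clock: 26.65
tcp_pos: [0.5112, -0.193, 0.0298]
orientation: [0.0, 0.639, 0.769, 0.0]
wrist_force: [-1.0, -0.5, 0.7]
finger_gap: 0.0
clock: 26.85
tcp_pos: [0.5122, -0.1928, 0.0298]
orientation: [0.0, 0.639, 0.769, 0.0]
wrist_force: [-0.4, 0.2, 0.0]
finger_gap: 0.0002
```

```bash
python3 -m inch '[[0,0.05,0,0,0,0,0],[0,0,0,0,0,0,0]]'
python3 -m inch '[[0,0.04,0,0,0,0,0],[0,0,0,0,0,0,0]]'
```

```text
clock: 27.05
tcp_pos: [0.5126, -0.1927, 0.0298]
orientation: [0.0, 0.639, 0.769, 0.0]
wrist_force: [-0.8, 0.2, -0.1]
finger_gap: -0.0
clock: 27.25
tcp_pos: [0.5129, -0.1926, 0.0298]
orientation: [0.0, 0.639, 0.769, -0.0]
wrist_force: [-1.5, 0.4, -0.4]
finger_gap: -0.0002
```

```bash
python3 - <<'E'
from h import *
q=vision.read_camera("scene");b=cv2.resize(q["pixels"][165:215,205:260],None,fx=10,fy=10,interpolation=2)
cv2.imwrite("pics/v5s.png",b[:,:,::-1])
p=vision.read_camera("top");b=cv2.resize(p["pixels"][170:220,385:445],None,fx=10,fy=10,interpolation=2)
cv2.imwrite("pics/v5t.png",b[:,:,::-1])
E
```

```text
(no output)
```

View pics/v5s.png

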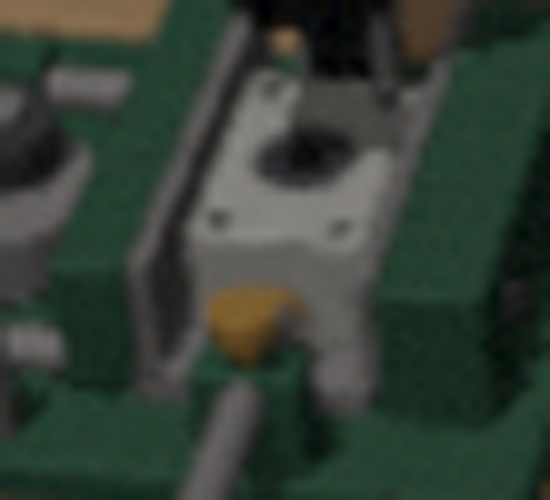

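View pics/v5t.png

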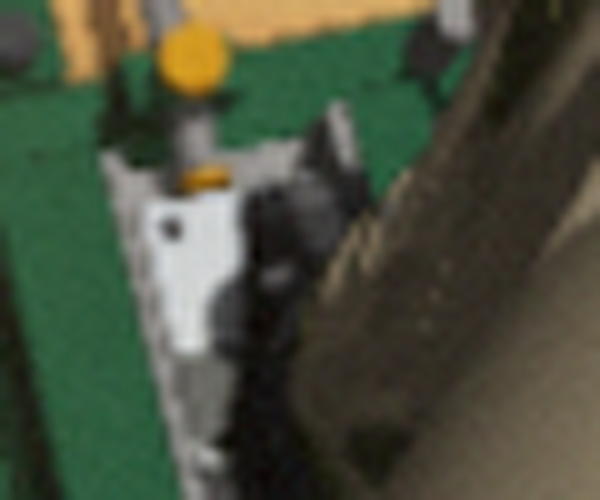

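```bash
python3 -m inch '[[0,0.04,0,0,0,0,0],[0,0,0,0,0,0,0]]'
python3 -m inch '[[0,0.04,0,0,0,0,0],[0,0,0,0,0,0,0]]'
```

```text
clock: 27.55
tcp_pos: [0.5134, -0.1926, 0.0298]
orientation: [0.0, 0.639, 0.769, -0.0]
wrist_force: [-0.3, -0.3, -0.3]
finger_gap: 0.0
clock: 27.75
tcp_pos: [0.5138, -0.1925, 0.0298]
orientation: [0.0, 0.639, 0.769, 0.0]
wrist_force: [-1.6, -0.6, -0.1]
finger_gap: 0.0001
```

```bash
python3 -m inch '[[0,0.04,0,0,0,0,0],[0,0,0,0,0,0,0]]'
python3 -m inch '[[0,0.04,0,0,0,0,0],[0,0,0,0,0,0,0]]'
```

```text
clock: 27.95
tcp_pos: [0.5142, -0.1925, 0.0298]
orientation: [0.0, 0.639, 0.769, 0.0]
wrist_force: [-0.3, -0.5, 0.0]
finger_gap: 0.0001
clock: 28.15
tcp_pos: [0.5145, -0.1923, 0.0298]
orientation: [0.0, 0.639, 0.769, -0.0]
wrist_force: [-0.2, -0.0, -0.6]
finger_gap: -0.0002
```

```bash
python3 -m inch '[[0,0.04,0,0,0,0,0],[0,0,0,0,0,0,0]]'
python3 -m inch '[[0,0.04,0,0,0,0,0],[0,0,0,0,0,0,0]]'
```

```text
clock: 28.35
tcp_pos: [0.515, -0.1923, 0.0298]
orientation: [0.0, 0.639, 0.769, -0.0]
wrist_force: [-1.2, 0.1, -1.4]
finger_gap: -0.0001
clock: 28.55
tcp_pos: [0.5153, -0.1922, 0.0298]
orientation: [0.0, 0.639, 0.769, -0.0]
wrist_force: [-1.3, 0.5, -0.2]
finger_gap: -0.0
```

```bash
python3 -m inch '[[0,0.04,0,0,0,0,0],[0,0,0,0,0,0,0]]'
python3 -m inch '[[0,0.04,0,0,0,0,0],[0,0,0,0,0,0,0]]'
```

```text
clock: 28.75
tcp_pos: [0.5157, -0.1921, 0.0298]
orientation: [0.0, 0.639, 0.769, 0.0]
wrist_force: [-0.7, -0.8, -0.9]
finger_gap: 0.0
clock: 28.95
tcp_pos: [0.5162, -0.1921, 0.0298]
orientation: [0.0, 0.639, 0.769, -0.0]
wrist_force: [-0.1, -0.2, -0.3]
finger_gap: -0.0001
```

```bash
python3 -m inch '[[0,0.04,0,0,0,0,0],[0,0,0,0,0,0,0]]'
python3 -m inch '[[0,0.04,0,0,0,0,0],[0,0,0,0,0,0,0]]'
```

```text
clock: 29.15
tcp_pos: [0.5162, -0.192, 0.0298]
orientation: [-0.0, 0.639, 0.769, -0.0]
wrist_force: [-2.2, -0.3, 0.2]
finger_gap: 0.0003
clock: 29.35
tcp_pos: [0.5163, -0.192, 0.0298]
orientation: [-0.0, 0.639, 0.769, -0.0]
wrist_force: [-4.0, -1.5, 1.2]
finger_gap: 0.0002
```

```bash
python3 -m inch '[[0,0.04,0,0,0,0,0],[0,0,0,0,0,0,0]]'
python3 -m inch '[[0,0.04,0,0,0,0,0],[0,0,0,0,0,0,0]]'
```

```text
clock: 29.55
tcp_pos: [0.5163, -0.192, 0.0298]
orientation: [-0.001, 0.639, 0.769, -0.001]
wrist_force: [-5.5, -2.1, 2.7]
finger_gap: -0.0003
clock: 29.75
tcp_pos: [0.5163, -0.192, 0.0297]
orientation: [-0.001, 0.639, 0.769, -0.001]
wrist_force: [-6.4, -1.9, 3.7]
finger_gap: -0.0
```

```bash
python3 - <<'E'
from h import *
q=vision.read_camera("scene");b=cv2.resize(q["pixels"][165:215,205:260],None,fx=10,fy=10,interpolation=2)
cv2.imwrite("pics/v6s.png",b[:,:,::-1])
p=vision.read_camera("top");b=cv2.resize(p["pixels"][170:220,385:445],None,fx=10,fy=10,interpolation=2)
cv2.imwrite("pics/v6t.png",b[:,:,::-1])
E
```

```text
(no output)
```

View pics/v6s.png

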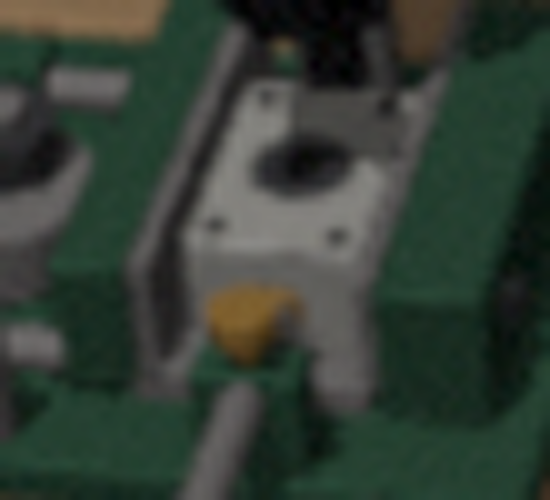

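View pics/v6t.png

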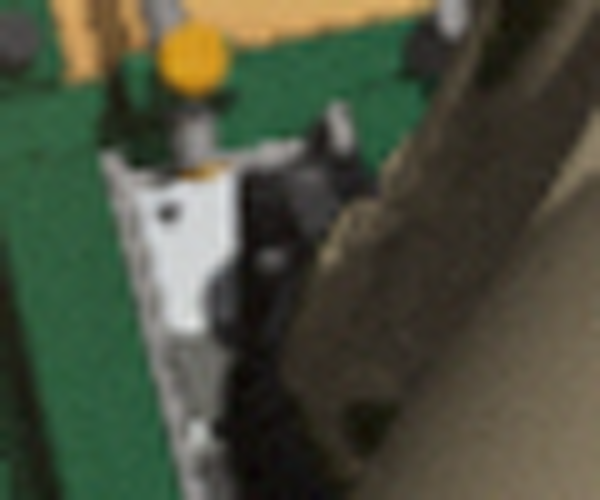

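```bash
python3 -m inch '[[0,-0.2,0,0,0,0,0],[0,-0.5,0,0,0,0,0],[0,-0.8,0,0,0,0,0],[0,0,-2,0,0,0,0],[0,0,-4,0,0,0,0]]'
python3 -m inch '[[0,0,-4,0,0,-6,0],[0,0,0,0,0,-5.4,0],[0,0,0,0,0,0,0],[0,0,0,0,0,0,0]]'
python3 go.py .5552 -.3685 .12 112.1
```

```text
clock: 30.35
tcp_pos: [0.5, -0.1932, 0.0875]
orientation: [-0.003, 0.639, 0.769, -0.0]
wrist_force: [0.2, -0.7, -0.3]
finger_gap: -0.0001
clock: 30.75
tcp_pos: [0.5022, -0.1942, 0.1292]
orientation: [-0.0, 0.56, 0.828, 0.0]
wrist_force: [-1.0, -0.0, -0.9]
finger_gap: -0.0001
tool shift cm [-18.144  -1.577   0.912] turn deg [-0.026 -0.04  -0.228] | in final axes [-18.137  -1.65    0.924]
t 30.75 tcp [ 0.502 -0.194  0.129] F [-0.983 -0.035 -0.86 ] gap -5.823056852971089e-05 q [-0.518  0.297 -0.234  1.041  0.     0.671]
```

```bash
python3 -m inch '[[-4.5,-0.4,0,0,0,0,0],[-4.5,-0.4,0,0,0,0,0],[-4.5,-0.4,0,0,0,0,0],[-4.6,-0.4,0,0,0,0,0],[0,0,0,0,0,0,0]]'
python3 -m inch '[[0,0,0,0,0,0,0],[0,0,0,0,0,0,0]]'
python3 go.py .5552 -.3685 .03 112.1
cat > lev.py <<'E'
from h import *
import sys
tag=sys.argv[1]
s=get_state()
for n,(r0,r1,c0,c1) in(("top",(140,260,360,510)),("scene",(120,230,130,290))):
    p=vision.read_camera(n);b=cv2.resize(p["pixels"][r0:r1,c0:c1],None,fx=5,fy=5,interpolation=2);cv2.imwrite(f"pics/{tag}_{n}.png",b[:,:,::-1])
    px=p["pixels"].astype(int);m=(px[:,:,0]>90)&(px[:,:,1]<50)&(px[:,:,2]<60)
    P,_,_=cloud(p,m);d=P[:,:2]-[.5453,-.184];c,sn=np.cos(.1858),np.sin(.1858)
    L=np.stack([c*d[:,0]+sn*d[:,1],-sn*d[:,0]+c*d[:,1],P[:,2]],1)*1000
    L=L[(L[:,0]>-60)&(L[:,0]<170)&(L[:,1]<-30)&(L[:,1]>-240)&(L[:,2]>40)&(L[:,2]<60)]
    if len(L)>20:
        w=L[:,:2].mean(0)-[0,-76];vx,vy,_,_=cv2.fitLine(L[:,:2].astype(np.float32),2,0,.01,.01).ravel()
        print(n,len(L),"grip mean",L.mean(0).round(1),"angle",np.arctan2(w[0],-w[1]).round(3),"dir",np.arctan2(vx,-vy).round(3))
E
python3 lev.py l0
```

```text
clock: 31.25
tcp_pos: [0.556, -0.3736, 0.1267]
orientation: [-0.0, 0.562, 0.827, -0.0]
wrist_force: [-0.2, 1.4, -0.0]
finger_gap: -0.0003
clock: 31.45
tcp_pos: [0.5549, -0.367, 0.1285]
orientation: [-0.002, 0.559, 0.829, 0.0]
wrist_force: [0.2, -0.0, 0.3]
finger_gap: -0.0001
tool shift cm [-0.183 -0.018  9.845] turn deg [-0.071 -0.167 -0.123] | in final axes [-0.154 -0.03   9.845]
t 31.45 tcp [ 0.555 -0.367  0.128] F [ 0.211 -0.026  0.258] gap -8.981448720623346e-05 q [-0.705  0.533  0.128  1.168  0.     0.482]
top 210 grip mean [  18.5 -176.1   49.3] angle 0.182 dir 0.208
scene 146 grip mean [  25.3 -174.3   47.3] angle 0.251 dir 0.222
```

View pics/l0_scene.png

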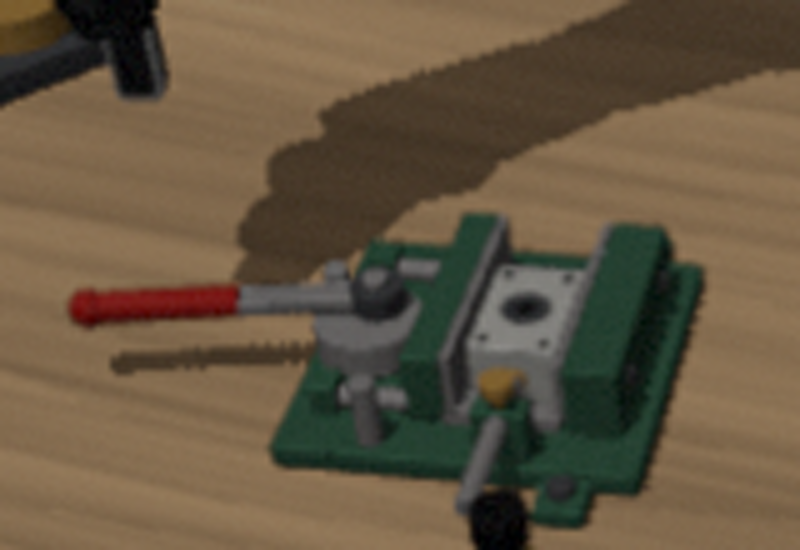

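View pics/l0_top.png

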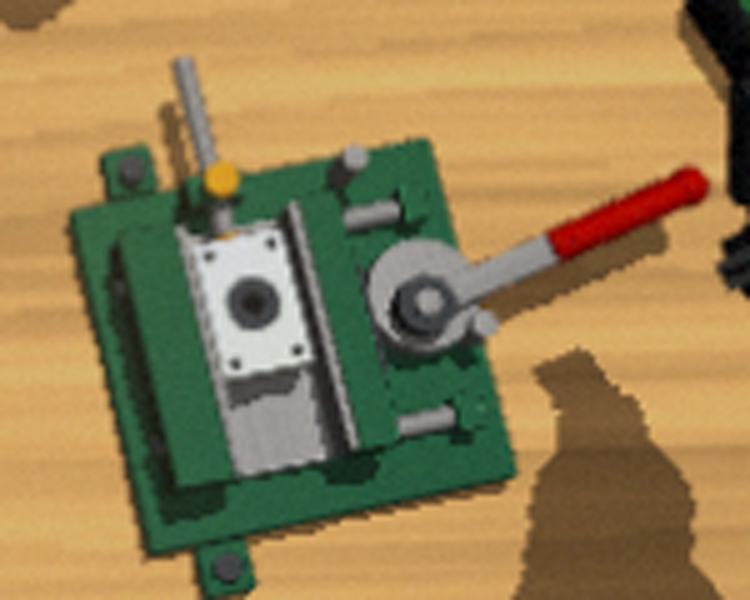

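```bash
python3 - <<'E'
from h import *
p=vision.read_camera("top")
for u in[(498,132),(522,122),(535,192),(558,183)]: print(u,atz(p,u,.03).round(3),atd(p,u))
print(proj(p,[.5545,-.3685,.03]),proj(p,[.555,-.367,.128]))
E
```

```text
(498, 132) [ 0.717 -0.401  0.03 ] [ 7.27491248e-01 -4.13793545e-01  2.44037008e-04]
(522, 122) [ 0.741 -0.461  0.03 ] [ 0.73903722 -0.45836638  0.0348416 ]
(535, 192) [ 0.575 -0.472  0.03 ] [ 0.52531317 -0.34552792  0.28837853]
(558, 183) [ 0.595 -0.527  0.03 ] [ 0.52447431 -0.3476538   0.35948407]
(np.float64(490.7715966873716), np.float64(202.0916728915797)) (np.float64(507.5232518286672), np.float64(193.20548058110734))
```

```bash
python3 -m inch '[[-0.1,0,3,0,0,0,0],[0,0,3,0,0,0,0],[0,0,2.5,0,0,0,0],[0,0,1.4,0,0,0,0],[0,0,0,0,0,0,0]]'
python3 -m inch '[[0,0,0,0,0,0,0],[0,0,0,0,0,0,0]]'
python3 go.py .5552 -.3685 .03 112.1
```

```text
clock: 32.1
tcp_pos: [0.555, -0.3674, 0.0289]
orientation: [-0.002, 0.559, 0.829, 0.0]
wrist_force: [-0.7, -0.3, -0.5]
finger_gap: -0.0002
clock: 32.3
tcp_pos: [0.5574, -0.37, 0.0328]
orientation: [0.002, 0.559, 0.829, -0.0]
wrist_force: [-0.1, 0.2, -0.2]
finger_gap: -0.0004
tool shift cm [ 0.22  -0.146  0.277] turn deg [ 0.082  0.164 -0.086] | in final axes [ 0.219 -0.145  0.278]
t 32.3 tcp [ 0.557 -0.37   0.033] F [-0.062  0.247 -0.163] gap -0.0003689841611780302 q [-0.706  0.603 -0.001  0.964 -0.     0.481]
```

```bash
python3 -m inch '[[0.2,0.5,0.2,0,0,0,0],[0,0.5,0,0,0,0,0],[0,0.4,0,0,0,0,0],[0,0,0,0,0,0,0],[0,0,0,0,0,0,0]]'
python3 go.py .576 -.3601 .03 112.1
python3 -m inch '[[0,0.2,0,0,0,0,0],[0,0.2,0,0,0,0,0],[0,0,0,0,0,0,0]]'
python3 -m inch '[[0,0.2,0,0,0,0,0],[0,0.2,0,0,0,0,0],[0,0,0,0,0,0,0]]'
```

```text
clock: 32.8
tcp_pos: [0.5687, -0.3621, 0.0288]
orientation: [0.0, 0.559, 0.829, -0.0]
wrist_force: [0.4, -0.1, -0.6]
finger_gap: 0.0003
tool shift cm [-0.092  0.751 -0.119] turn deg [-0.005  0.009 -0.076] | in final axes [-0.093  0.75  -0.119]
t 32.8 tcp [ 0.569 -0.362  0.029] F [ 0.417 -0.142 -0.601] gap 0.00030564650572135517 q [-0.686  0.618  0.016  0.968 -0.     0.501]
clock: 33.1
tcp_pos: [0.5724, -0.3607, 0.0288]
orientation: [0.0, 0.559, 0.829, -0.0]
wrist_force: [0.6, -0.7, 0.2]
finger_gap: -0.0002
clock: 33.4
tcp_pos: [0.576, -0.3591, 0.0288]
orientation: [-0.0, 0.559, 0.829, -0.0]
wrist_force: [-0.2, -0.4, 0.0]
finger_gap: 0.0004
```

```bash
python3 -m inch '[[0,0.2,0,0,0,0,0],[0,0.2,0,0,0,0,0],[0,0.2,0,0,0,0,0],[0,0,0,0,0,0,0]]'
python3 go.py .576 -.3601 .03 112.1
```

```text
clock: 33.8
tcp_pos: [0.5815, -0.3571, 0.0288]
orientation: [0.0, 0.559, 0.829, -0.0]
wrist_force: [-2.7, -2.1, 0.4]
finger_gap: 0.0
tool shift cm [-0.072 -0.623 -0.122] turn deg [-0.019  0.018 -0.101] | in final axes [-0.071 -0.623 -0.123]
t 33.8 tcp [ 0.582 -0.357  0.029] F [-2.687 -2.093  0.41 ] gap 2.1368253771264764e-05 q [-0.668  0.633  0.042  0.98  -0.     0.519]
```

```bash
python3 -m inch '[[-0.1,0.53,0,0,0,-3,0],[-0.1,0.53,0,0,0,-3,0],[-0.1,0.53,0,0,0,-3,0],[-0.1,0.53,0,0,0,-3,0],[-0.1,0.53,0,0,0,-3,0]]'
python3 -m inch '[[-0.1,0.53,0,0,0,-3,0],[-0.1,0.53,0,0,0,-3,0],[-0.1,0.53,0,0,0,-3,0],[-0.1,0.53,0,0,0,-3,0],[-0.1,0.53,0,0,0,-3,0]]'
python3 lev.py l1
cat > rel.py <<'E'
from h import *
s=get_state();t=s["tcp_pos"];q=s["orientation"];piv=np.array([.5593,-.259]);d=t[:2]-piv
psi=np.degrees(2*np.arctan2(q[2],q[1]));th=np.radians(psi-100.65)
f=-90+10.65+np.degrees(th)
er=np.array([np.cos(np.radians(f)),np.sin(np.radians(f))]);et=np.array([-er[1],er[0]])
print("tool theta",th.round(3),"r",(d@er*1000).round(1),"t",(d@et*1000).round(1),"Ft",(s["wrist_force"][:2]@et).round(1),"Fr",(s["wrist_force"][:2]@er).round(1),"z",t[2].round(4),"clock",s["clock"])
rr=np.hypot(*d);ph=np.arctan2(d[1],d[0])+np.arcsin(22.5e-3/rr);print("lever if touching",(ph+np.pi/2-.1858).round(3))
E
python3 rel.py
```

```text
clock: 34.3
tcp_pos: [0.6066, -0.3483, 0.0285]
orientation: [-0.001, 0.445, 0.895, 0.0]
wrist_force: [-4.7, -0.3, 1.0]
finger_gap: -0.0
clock: 34.8
tcp_pos: [0.6292, -0.3341, 0.0283]
orientation: [-0.001, 0.325, 0.946, 0.0]
wrist_force: [-4.9, -1.0, 0.4]
finger_gap: 0.0001
scene 72 grip mean [  91.7 -159.7   48.2] angle 0.831 dir 0.814
tool theta 0.723 r 101.7 t -15.5 Ft -1.2 Fr -0.7 z 0.0283 clock 34.9
lever if touching 0.792
```

View pics/l1_scene.png

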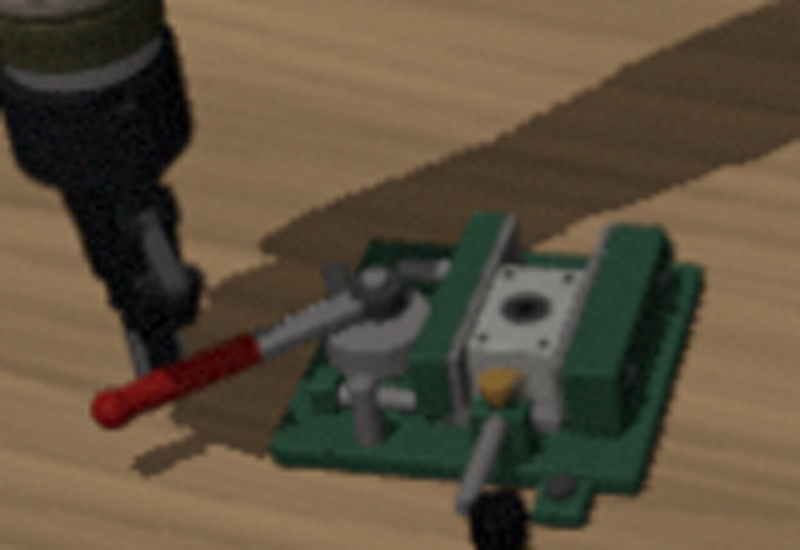

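```bash
python3 -m inch '[[-0.08,0.53,0,0,0,-3,0],[-0.08,0.53,0,0,0,-3,0],[-0.08,0.53,0,0,0,-3,0],[-0.08,0.53,0,0,0,-3,0],[-0.08,0.53,0,0,0,-3,0]]'
python3 rel.py
python3 -m inch '[[-0.08,0.53,0,0,0,-3,0],[-0.08,0.53,0,0,0,-3,0],[-0.08,0.53,0,0,0,-3,0],[-0.08,0.53,0,0,0,-3,0]]'
python3 rel.py; python3 lev.py l2
```

```text
clock: 35.4
tcp_pos: [0.6467, -0.3144, 0.0284]
orientation: [-0.0, 0.199, 0.98, -0.0]
wrist_force: [-3.8, -2.7, -1.4]
finger_gap: 0.0001
tool theta 0.984 r 102.1 t -16.9 Ft -4.0 Fr -2.5 z 0.0284 clock 35.4
lever if touching 1.039
clock: 35.8
tcp_pos: [0.6566, -0.2957, 0.0286]
orientation: [-0.0, 0.096, 0.995, -0.0]
wrist_force: [-2.5, -3.9, -0.6]
finger_gap: -0.0003
tool theta 1.193 r 102.5 t -17.5 Ft -4.3 Fr -1.7 z 0.0286 clock 35.8
lever if touching 1.242
scene 68 grip mean [ 120.1 -112.7   48.6] angle 1.274 dir 1.287
```

View pics/l2_scene.png

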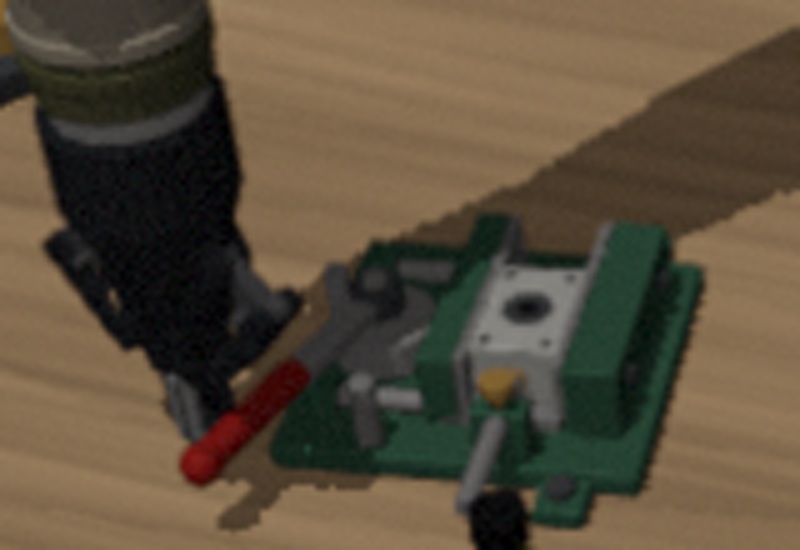

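```bash
python3 -m inch '[[-0.05,0.36,0,0,0,-2,0],[-0.05,0.36,0,0,0,-2,0],[-0.05,0.36,0,0,0,-2,0],[-0.05,0.36,0,0,0,-2,0]]'
python3 rel.py
python3 -m inch '[[-0.05,0.36,0,0,0,-2,0],[-0.05,0.36,0,0,0,-2,0],[-0.05,0.36,0,0,0,-2,0]]'
python3 rel.py
```

```text
clock: 36.3
tcp_pos: [0.661, -0.2814, 0.0287]
orientation: [-0.0, 0.025, 1.0, -0.0]
wrist_force: [-1.8, -5.2, -2.0]
finger_gap: -0.0001
tool theta 1.335 r 102.7 t -17.3 Ft -5.3 Fr -1.5 z 0.0287 clock 36.3
lever if touching 1.386
clock: 36.6
tcp_pos: [0.6626, -0.2708, 0.0287]
orientation: [-0.0, -0.027, 1.0, -0.001]
wrist_force: [-2.4, -5.6, -2.6]
finger_gap: 0.0004
tool theta 1.439 r 102.5 t -17.5 Ft -5.4 Fr -2.7 z 0.0287 clock 36.6
lever if touching 1.489
```

```bash
python3 -m inch '[[-0.02,0.18,0,0,0,-1,0],[-0.02,0.18,0,0,0,-1,0],[0,0,0,0,0,0,0]]'
python3 rel.py
python3 -m inch '[[-0.02,0.18,0,0,0,-1,0],[0,0,0,0,0,0,0]]'
python3 rel.py
python3 -m inch '[[-0.02,0.1,0,0,0,-1,0],[0,0,0,0,0,0,0]]'
python3 rel.py
```

```text
clock: 36.9
tcp_pos: [0.6629, -0.2671, 0.0288]
orientation: [0.0, -0.044, 0.999, -0.001]
wrist_force: [-2.3, -4.3, -2.6]
finger_gap: -0.0
tool theta 1.473 r 102.5 t -17.3 Ft -4.1 Fr -2.7 z 0.0288 clock 36.9
lever if touching 1.525
clock: 37.1
tcp_pos: [0.663, -0.2655, 0.0288]
orientation: [0.0, -0.053, 0.999, -0.001]
wrist_force: [-1.6, -5.1, -2.6]
finger_gap: -0.0001
tool theta 1.491 r 102.5 t -17.4 Ft -4.9 Fr -2.1 z 0.0288 clock 37.1
lever if touching 1.541
clock: 37.3
tcp_pos: [0.6632, -0.2646, 0.0288]
orientation: [0.0, -0.062, 0.998, -0.001]
wrist_force: [-1.3, -5.1, -2.0]
finger_gap: -0.0
tool theta 1.508 r 102.4 t -18.4 Ft -4.9 Fr -1.9 z 0.0288 clock 37.3
lever if touching 1.549
```

```bash
python3 -m inch '[[0,0.1,0,0,0,0,0],[0,0.1,0,0,0,0,0],[0,0,0,0,0,0,0]]'
python3 rel.py
python3 -m inch '[[0,0.1,0,0,0,0,0],[0,0,0,0,0,0,0]]'
python3 rel.py
```

```text
clock: 37.6
tcp_pos: [0.663, -0.2629, 0.0288]
orientation: [0.0, -0.061, 0.998, -0.001]
wrist_force: [-1.0, -6.4, -2.7]
finger_gap: -0.0002
tool theta 1.508 r 102.4 t -16.6 Ft -6.2 Fr -1.8 z 0.0288 clock 37.6
lever if touching 1.565
clock: 37.8
tcp_pos: [0.663, -0.2629, 0.0289]
orientation: [0.0, -0.061, 0.998, -0.002]
wrist_force: [-0.9, -8.1, -3.8]
finger_gap: -0.0002
tool theta 1.507 r 102.4 t -16.5 Ft -7.9 Fr -1.9 z 0.0289 clock 37.8
lever if touching 1.566
```

```bash
python3 -m inch '[[0,0.1,0,0,0,0,0],[0,0,0,0,0,0,0]]'
python3 rel.py
python3 -m inch '[[0,0.08,0,0,0,0,0],[0,0,0,0,0,0,0],[0,0,0,0,0,0,0]]'
python3 rel.py
```

```text
clock: 38.0
tcp_pos: [0.663, -0.2628, 0.0289]
orientation: [0.0, -0.061, 0.998, -0.002]
wrist_force: [-1.0, -11.0, -4.0]
finger_gap: 0.0001
tool theta 1.507 r 102.5 t -16.3 Ft -10.8 Fr -2.3 z 0.0289 clock 38.0
lever if touching 1.567
clock: 38.3
tcp_pos: [0.663, -0.2627, 0.0289]
orientation: [0.0, -0.061, 0.998, -0.003]
wrist_force: [-0.8, -12.4, -4.3]
finger_gap: 0.0002
tool theta 1.506 r 102.5 t -16.2 Ft -12.2 Fr -2.3 z 0.0289 clock 38.3
lever if touching 1.568
```

Firm end stop (12 N with no motion). Back away, lift and inspect.

```bash
python3 -m inch '[[0,-0.5,0,0,0,0,0],[0,-1,0,0,0,0,0],[0,-1,0,0,0,0,0],[0,-1,-1,0,0,0,0],[0,0,-4,0,0,0,0]]'
python3 -m inch '[[0,0,-5,0,0,0,0],[0,-4,-3,0,0,0,0],[0,-4,0,0,0,0,0],[0,-4,0,0,0,0,0],[0,0,0,0,0,0,0]]'
python3 -m inch '[[0,0,0,0,0,0,0]]'
python3 lev.py l3
```

```text
clock: 38.8
tcp_pos: [0.664, -0.2936, 0.0739]
orientation: [-0.004, -0.061, 0.998, 0.003]
wrist_force: [-0.0, -0.4, -1.1]
finger_gap: -0.0001
clock: 39.3
tcp_pos: [0.6807, -0.4189, 0.1569]
orientation: [0.0, -0.059, 0.998, -0.0]
wrist_force: [0.3, -0.2, -0.3]
finger_gap: -0.0002
clock: 39.4
tcp_pos: [0.6809, -0.4143, 0.1574]
orientation: [-0.0, -0.06, 0.998, 0.001]
wrist_force: [-0.3, 1.0, 0.6]
finger_gap: 0.0001
top 213 grip mean [ 98.2 -76.5  49.1] angle 1.565 dir 1.565
scene 127 grip mean [107.3 -75.5  49.2] angle 1.575 dir 1.57
```

View pics/l3_scene.png

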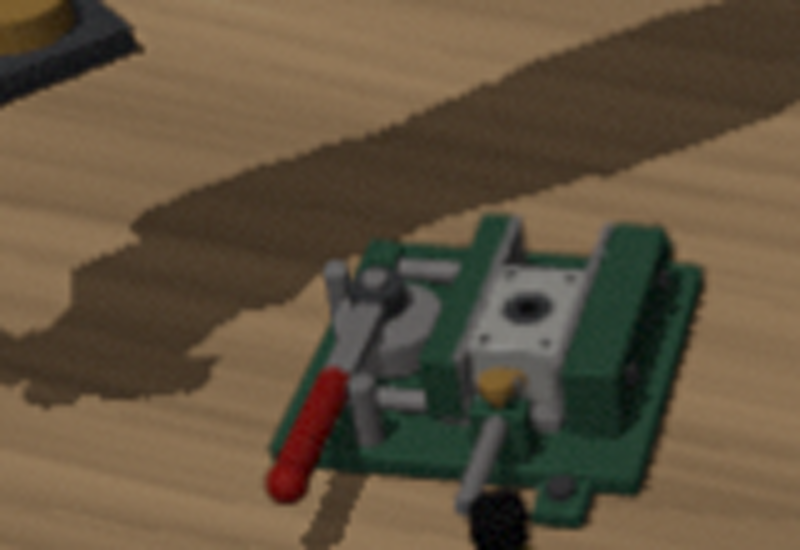

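View pics/l3_top.png

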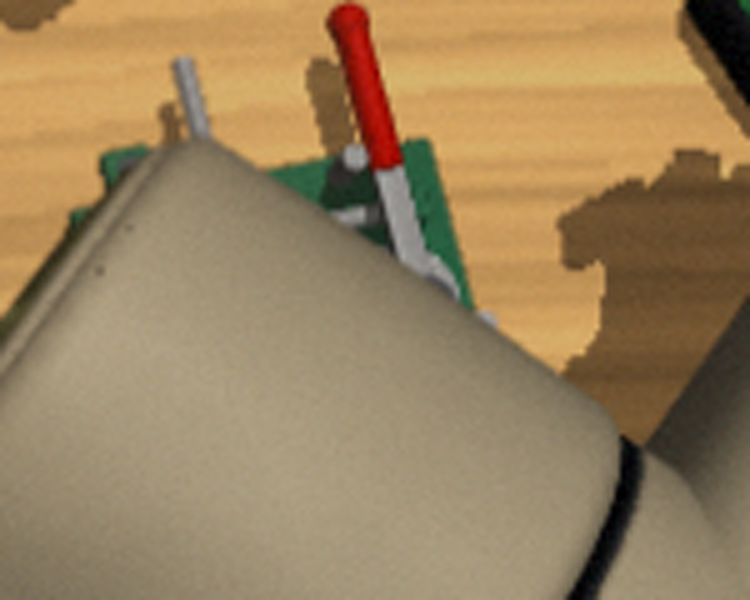

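```bash
python3 -m inch '[[4,0,-1,0,0,0,0],[4,0,-1,0,0,0,0],[4,0,0,0,0,0,0],[0,0,0,0,0,0,0],[0,0,0,0,0,0,0]]'
python3 lev.py l4; python3 - <<'E'
from h import *
p=vision.read_camera("top");save(p,"fin.png");b=cv2.resize(p["pixels"][170:220,385:445],None,fx=10,fy=10,interpolation=2);cv2.imwrite("pics/finz.png",b[:,:,::-1])
q=vision.read_camera("scene");save(q,"fins.png")
# rod end comparison: before/after
a=cv2.imread("pics/top0.png");r=cv2.matchTemplate(cv2.imread("pics/fin.png")[150:195,385:415],a[160:180,395:408],cv2.TM_CCOEFF_NORMED);print(cv2.minMaxLoc(r),"expect (10,10)")
a=cv2.imread("pics/scene0.png");r=cv2.matchTemplate(cv2.imread("pics/fins.png")[185:235,210:245],a[203:223,220:232],cv2.TM_CCOEFF_NORMED);print(cv2.minMaxLoc(r),"expect (10,18)")
E
```

```text
clock: 40.0
tcp_pos: [0.5619, -0.4265, 0.1802]
orientation: [0.001, -0.061, 0.998, -0.0]
wrist_force: [0.3, 0.5, 0.8]
finger_gap: -0.0002
top 214 grip mean [ 98.  -76.5  49.1] angle 1.566 dir 1.565
scene 125 grip mean [107.6 -75.5  49.2] angle 1.575 dir 1.565
(-0.4910762906074524, 0.9973127245903015, (17, 24), (10, 10)) expect (10,10)
(-0.4559306800365448, 0.9849388599395752, (23, 25), (10, 18)) expect (10,18)
```

View pics/finz.png

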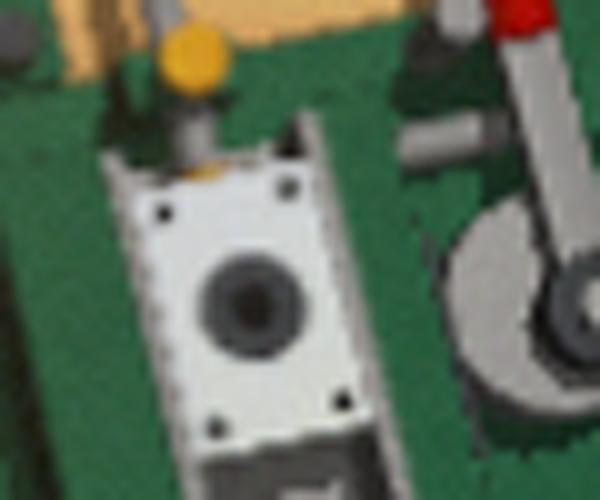

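View pics/fin.png

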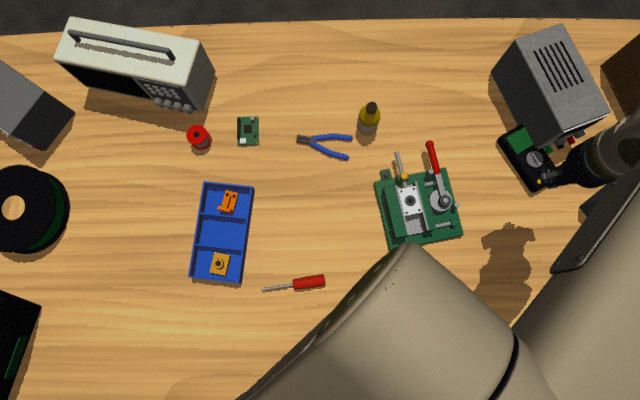

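The block at (410,202) is clamped between both jaws and bears on the brass tip. The lever points along the jaws, and the bystanders are where they were. Handing in.

```bash
python3 -c "
from workcell import workorder,get_state
print(workorder.hand_in());print(get_state()['clock'])"
```

```text
the job is handed in; nothing more can be done
None
the job is handed in; nothing more can be done
```

The bearing block is clamped in the vise against the work stop, the cam lever is fully home, and the job was handed in at about 40 s of the 72 s limit.

**What I did**
- I took the block from the tray by its long sides, set it on the clear bench, and took it again by its ends.
- I lowered it between the open jaws until it touched the bed, 22 mm above the bench. I released it there, so it did not drop.
- I pushed its rear end with closed fingers until the force rose to about 6.5 N with no further movement, which is below the 10 N at which the stop slips.
- I pushed the lever round to its end stop. It took 12 N there without moving further. I then backed the arm away.

**Last checks**
- **Lever:** the cameras measured it at 1.565 to 1.575 rad, against 1.571 at the end stop.
- **Stop:** matching pictures from before and after in both cameras showed it had not moved, to the pixel.
- **Block:** it lies between both jaw faces with its front end at the brass tip.
- **Other items:** the bystanders I could see in the final top picture were where they started, and the robot was touching nothing.

No check failed. The two cameras disagreed by 2 to 4 mm on where the vise is. I averaged them and confirmed the position by touch.

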